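# Pack lampholders into a hinged case and stand the sample on it

### The job

Pack every porcelain lampholder from the black pocket tray into the open case, one standing upright in each cell, then lower the case's cover gently until it is fully closed. Finally stand the sample lampholder, the one that waits alone on the counter, upright on the middle of the closed cover, and leave the socket, plug and carton nearby where they are.

Things in the scene. Friction and masses are not known exactly. Their poses are not given: they have to be found in the camera images.
- holder0: white porcelain lampholder: round foot 40 mm in diameter and 22 mm high, above it a round neck 28 mm in diameter, 62 mm tall in all; origin at the centre of the underside, z up along its axis. Starts standing in one of the pockets of the black tray (not every run has all six).
- holder1: white porcelain lampholder: round foot 40 mm in diameter and 22 mm high, above it a round neck 28 mm in diameter, 62 mm tall in all; origin at the centre of the underside, z up along its axis. Starts standing in one of the pockets of the black tray (not every run has all six).
- holder2: white porcelain lampholder: round foot 40 mm in diameter and 22 mm high, above it a round neck 28 mm in diameter, 62 mm tall in all; origin at the centre of the underside, z up along its axis. Starts standing in one of the pockets of the black tray (not every run has all six).
- holder3: white porcelain lampholder: round foot 40 mm in diameter and 22 mm high, above it a round neck 28 mm in diameter, 62 mm tall in all; origin at the centre of the underside, z up along its axis. Starts standing in one of the pockets of the black tray (not every run has all six).
- holder4: white porcelain lampholder: round foot 40 mm in diameter and 22 mm high, above it a round neck 28 mm in diameter, 62 mm tall in all; origin at the centre of the underside, z up along its axis. Starts standing in one of the pockets of the black tray (not every run has all six).
- holder5: white porcelain lampholder: round foot 40 mm in diameter and 22 mm high, above it a round neck 28 mm in diameter, 62 mm tall in all; origin at the centre of the underside, z up along its axis. Starts standing in one of the pockets of the black tray (not every run has all six).
- sample: white porcelain lampholder: round foot 40 mm in diameter and 22 mm high, above it a round neck 28 mm in diameter, 62 mm tall in all; origin at the centre of the underside, z up along its axis. The sample: the same kind of part, but it starts standing alone on the counter, between tray and case.
- tray: loose black pocket tray, 136 (x) by 200 (y) by 24 mm high, walls, dividers and floor 5 mm; 2 x 3 open pockets of about 60 mm, centred at x = -33, +33 and y = -65, 0, +65 mm. Origin at the centre of its underside. It may stand to the left or the right of the robot.
- case: fixed cardboard case, base 136 (x) by 200 (y) by 32 mm high, walls, dividers and floor 5 mm (floor top at z = 5 mm); 2 x 3 cells of about 60 mm, centred at x = -33, +33 and y = -65, 0, +65 mm, each takes one standing lampholder. Origin at the centre of its underside; the hinge of its cover runs along y on its far rim (+x side).
- cover (a joint): angle of the case's deep cardboard cover: 0 = fully closed, about 1.75 to 1.95 rad (leaning back) at the start. A stiff hinge: it stays where it is left (about 4 N at the front edge moves it).
- cover_hinge (a point): middle of the hinge line, on the far rim of the case, 32 mm above its underside; the line runs along y
- cover_mid (a point): centre of the cover's outer top face; axes are the cover's: x from the front edge to the hinge, y along the hinge, z out of the face (up when closed). The cover is 136 by 200 mm, 42 mm deep outside, hollow underneath, top plate 4 mm; closed, the case is 74 mm high with a flat top
- cover_front (a point): middle of the front edge of the cover's outer top face (136 mm from the hinge along the cover, 42 mm above the hinge when closed). A wooden pull tab, 16 mm long, 36 mm wide and 10 mm thick, stands out from the middle of the front wall, 22 mm below this edge
- socket: bystander: black round wall socket, 58 mm in diameter, 27 mm high; origin under its centre
- carton: bystander: small closed carton 120 x 90 x 60 mm; origin under its centre
- plug: bystander: white round plug, 42 mm in diameter, lying on its back with two brass pins up, 45 mm high; origin under its centre
Things that resemble listed ones, but are neither listed nor needed, are in the scene too. What is shaped like the holder5 but orange or purple is not meant. Leave any red look-alike of the sample alone.

How it is judged:
By the outcome, as a careful person would: the job done as asked, in the order asked, and still so for the second after the job is handed in, with the robot touching nothing.
Of holder0, holder1, holder2, holder3, holder4, holder5 only 4 to 6 are there at a start; the rules pass over those that are not, and their reading is None.
At some moment in a run one of sample, tray may be knocked a few centimetres aside while the robot is not near it.
It also fails if it takes over 210 s, if anything falls off the work surface, if the arm or the gripper's body presses on something with over 40 N, if the wrist force passes 120 N, or if a joint passes its speed limit or range.

### The arm

A 6-joint arm with a two-finger parallel gripper is mounted at the origin on the work surface. World frame = base frame: x ahead of the robot, y to its left, z up, the work surface at z = 0. Lengths are in mm, angles in rad, forces in N, time in s.
With the tool pointing down it reaches from about 350 to 975 mm from the base axis. Payload 7.1 kg.
Tool frame: the origin (TCP) lies on the mounting face of the last link; the fingertips stand 182 mm ahead of it and the grasp point (between the pads) lies 163 mm ahead of it (ctrl.tip_reach is the distance from the TCP to the fingertips, in mm); z points along the fingers, y is the direction in which the jaws open and shut (so a half turn about z gives the same grasp; the last joint's range is limited). The gripper opens to 88 mm and grips with 3 to 60 N. Pads are 20 mm wide; open, the fingers measure 115 mm over their backs; the gripper's body (75 mm by 178 mm) begins 61 mm behind the grasp point.
Start: joints at [1.282, 0.423, 1.63, -0, 1.089, -0.019], TCP at [166.555, 602.383, 404.675] pointing down, gripper open.
Joint ranges: [-3, 3], [-0.9, 2.11], [0.09, 2.58], [-1.31, 4.45], [0.11, 2.69], [-2.54, 2.54]. Speed limits (rad/s): [2.39, 2.39, 3.01, 3.14, 3.14, 3.14].

### API

Orientations are given as a rotation vector (axis times angle).
In Python, from workcell import ctrl gives the robot as it stands.
- The arm moves only by the tool jog_arm, never from a script. Its argument "steps" is a list that holds one entry, the list of rows, each a list of 7 numbers: the shift along the tool's x, y, z in m, then the turn, a rotation vector about the tool's x, y, z in degrees, then the gripper's target within -1 to 1 (shut at 1, half-way at 0, fully open at -1). A call has 1 to 20 rows; each row shifts and turns the commanded pose from where the row before left it, along the tool's axes as they then stand; what a row does not reach is not made up. A row lasts 1/12 s, in which the tool goes at most 41.7 mm and 7.16 degrees, less where a joint would pass 70% of its speed; a pose out of reach is approached as far as the arm can. A call is refused whole if a number of a shift passes 0.0417 or a number of a turn 7.16, either way. A call with a gripper value outside its range is refused whole. The fingers move at their own pace and stop on an object; the grip force is fixed at half the most. Time passes only in rows, so rows that do not move let the fingers close. It gives the time, the measured TCP pose, the force and the opening at its end, in the units of the state.
- ctrl.get_obs(): the state, without advancing time (a new reading comes with each control period).
- ctrl.get_image(name): name is "scene" or "top"; returns the picture (420x560x3 uint8, red, green, blue); there is no depth.
- ctrl.camera_info(name): a dict with "fx", "fy", "cx", "cy" (pixels), "origin" and "attitude" of the camera in the world. Camera axes: x right, y down, z forward; pixel columns grow to the right and rows downward; lengths in mm; the calibration is good to about 2 mm. A picture is of the moment at which its call begins. camera_info takes no time and is no camera call.
- ctrl.close_job(): hands the job in, once; it reports no verdict.
Trained networks look in the newest picture that a camera, given by its name, has taken for a name from the list of things; names that differ only in an ending like _2 or _b are one class to them, and where a whole thing is asked for, a point or a joint stands for the part that bears it (a point fixed in the world has none). Each returns a list of dicts, best first, with "p" (0 to 1); they miss things now and then, are a little off and sometimes report something else, mostly with a low value. They report only what shows in the picture. A call takes as long as a camera call. They do not tell look-alikes from the thing itself.
- ctrl.look_for(thing, camera): "bbox" ([left, top, right, bottom] in pixels, round what is visible of it).
- ctrl.trace(thing, camera): "pixels" (420x560 bool, what is visible of it) and "bbox" ([left, top, right, bottom] in pixels, round what is visible of it).
- ctrl.landmark_of(thing, camera): "uv" ([column, row] in pixels: a listed point, or the origin of a listed thing).
The state is a dict: "t": time; "qpos": joint angles; "qvel": joint speeds; "joint_torque": joint torques, N m; "ee_pos": TCP position; "orientation": TCP orientation; "ft_force": force on the tool from outside, world axes, zero at the start; "moment": the same for the moment, N m; "width": finger opening in mm.
Only numpy, scipy, OpenCV 4.12 (cv2) and the standard library are available. Lean on these libraries where they do the work, as an engineer would, in place of code of your own. Each camera call takes 0.05 s, during which the arm holds its last target.

## Working session

There is one attempt and no reset: what is moved stays moved. The work goes in short steps, Python scripts to look and compute and a tool call to move; the robot and the scene stay as the last step left them, time stands still between calls to the robot, and variables do not carry over. Pictures are saved under pics/ and viewed, and the job is handed in when it is done.

Besides the shell and the picture viewer there is one more tool, called after "Call:" by a JSON object that holds its "method" and its "body", one argument or row to a line. jog_arm: Moves the arm, as the interface text tells. Its arguments: {"type":"object","properties":{"steps":{"type":"array"}},"required":["steps"]}

```bash
mkdir -p pics; ls; python3 - <<'E'
from workcell import ctrl
import cv2,numpy as np
for n in("scene","top"):
    im=ctrl.get_image(n); cv2.imwrite(f"pics/{n}0.png",im[:,:,::-1]); print(n,ctrl.camera_info(n))
print(ctrl.get_obs(), ctrl.tip_reach)
E
```

```text
pics
scene {'fx': 410.30968197861813, 'fy': 410.30968197861813, 'cx': 276.8463604042444, 'cy': 208.70063287594473, 'origin': array([ 828.55065174, -964.55705208,  978.42117394]), 'attitude': array([-2.29595755, -0.2688414 ,  0.13160645])}
top {'fx': 518.1520113172256, 'fy': 518.1520113172256, 'cx': 289.09302892130574, 'cy': 207.97195833948206, 'origin': array([ 396.86992071,   13.21499973, 1663.6480188 ]), 'attitude': array([-2.18401911,  2.15314712, -0.13515858])}
{'t': 0.1, 'qpos': array([ 1.28198948e+00,  4.23759876e-01,  1.63056706e+00, -1.92646319e-05,
        1.08860785e+00, -1.89827242e-02]), 'qvel': array([-0.00079814, -0.00179891, -0.00280467,  0.00042693, -0.00028797,
       -0.00038773]), 'joint_torque': array([ 1.68750821e-04, -5.45615888e+01, -2.74325931e+01,  6.44656294e-02,
        1.87730254e-02,  1.25203459e-05]), 'ee_pos': array([166.50079035, 602.16870026, 404.0003837 ]), 'orientation': array([-4.22514756e-01, -3.11285956e+00,  2.08728392e-03]), 'ft_force': array([-0.24311364,  0.28944328, -0.42926993]), 'moment': array([ 0.04861164, -0.01959493,  0.00834994]), 'width': 88.08270922071961} 182.0
```

View pics/scene0.png

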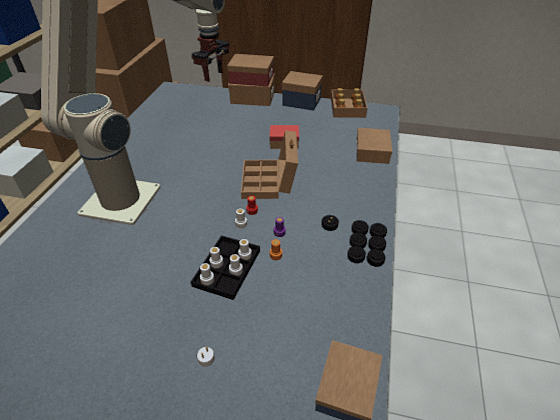

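View pics/top0.png

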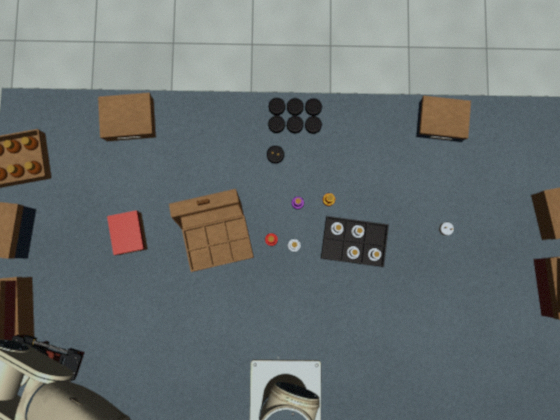

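The top view has +x up and +y left. The case, with its cover open, is at about (217,235) and the tray at about (355,242), holding four white holders. The sample is at (294,245), with a red look-alike at (271,240). Next I'll measure.

```bash
cat > h.py <<'E'
from workcell import ctrl
import cv2,numpy as np
from scipy.spatial.transform import Rotation as R
np.set_printoptions(precision=1,suppress=True)
def ray(cam,uv):
    c=ctrl.camera_info(cam); d=np.array([(uv[0]-c['cx'])/c['fx'],(uv[1]-c['cy'])/c['fy'],1.])
    return np.array(c['origin']),R.from_rotvec(c['attitude']).apply(d)
def plane(cam,uv,z):
    o,d=ray(cam,uv); return o+d*(z-o[2])/d[2]
def proj(cam,p):
    c=ctrl.camera_info(cam); q=R.from_rotvec(c['attitude']).inv().apply(np.atleast_2d(p)-c['origin'])
    return np.c_[q[:,0]/q[:,2]*c['fx']+c['cx'],q[:,1]/q[:,2]*c['fy']+c['cy']]
def tri(uv1,uv2):
    o1,d1=ray('top',uv1);o2,d2=ray('scene',uv2)
    s,_,_,_=np.linalg.lstsq(np.c_[d1,-d2],o2-o1,rcond=None)
    a,b=o1+d1*s[0],o2+d2*s[1]; return (a+b)/2,np.linalg.norm(a-b)
def snap(name,cam):
    im=ctrl.get_image(cam); cv2.imwrite(f"pics/{name}.png",im[:,:,::-1]); return im
def state():
    o=ctrl.get_obs(); M=R.from_rotvec(o['orientation']).as_matrix()
    print('t',round(o['t'],2),'tcp',o['ee_pos'],'tip',o['ee_pos']+M[:,2]*182,'w',round(o['width'],1),'F',o['ft_force'],'q',np.round(o['qpos'],2)); print(M.round(3)); return o,M
E
python3 - <<'E'
from h import *
for th,z in (("holder0",0),("sample",0),("tray",0),("case",0),("cover_hinge",32),("cover_front",None),("cover_mid",None),("socket",0),("plug",0),("carton",0)):
    for cam in ("top","scene"):
        for d in ctrl.landmark_of(th,cam):
            print(th,cam,np.array(d['uv']),round(d['p'],2), plane(cam,d['uv'],z) if z is not None else '')
E
```

```text
holder0 top [376.4 253.8] 0.66 [ 442.1 -286.6    0. ]
holder0 top [354.8 251.3] 0.58 [ 449.1 -217.3    0. ]
holder0 top [324.2 198.5] 0.47 [ 618.4 -118.1    0. ]
holder0 top [356.8 231.8] 0.46 [ 511.8 -223.8    0. ]
holder0 top [293.7 201.6] 0.45 [606.7 -19.4   0. ]
holder0 top [336.9 228.3] 0.43 [ 522.2 -159.6    0. ]
holder0 scene [204.5 280.2] 0.78 [ 431.  -276.2    0. ]
holder0 scene [234.5 271.2] 0.67 [ 507.6 -223.2    0. ]
holder0 scene [245.1 255.3] 0.67 [ 520.4 -154.6    0. ]
holder0 scene [216.3 260.4] 0.63 [ 438.9 -195.2    0. ]
holder0 scene [277.5 254.8] 0.58 [ 619.5 -129.3    0. ]
holder0 scene [282. 234.] 0.51 [612.7 -37.    0. ]
sample top [271.5 239.5] 0.67 [483.1  50.3   0. ]
sample top [298.7 246.3] 0.51 [462.6 -37.2   0. ]
sample scene [243.3 223.5] 0.63 [472.7 -18.2   0. ]
sample scene [249.6 212.4] 0.45 [477.9  40.3   0. ]
tray top [354.7 240.3] 0.68 [ 484.4 -217.     0. ]
case top [220.9 243.9] 0.7 [466.8 212.    0. ]
case scene [259.1 181.9] 0.74 [464.7 213.5  -0. ]
case scene [283.8 142.7] 0.47 [496.4 498.6  -0. ]
case scene [233.9 271.2] 0.41 [ 505.8 -223.6    0. ]
cover_hinge top [212.3 222.1] 0.9 [533.7 237.2  32. ]
cover_hinge scene [280.5 173.8] 0.64 [542.5 240.6  32. ]
cover_front scene [296.7 146.2] 0.61 
cover_mid top [204.7 203.9] 0.79 
cover_mid scene [287.9 162.5] 0.97 
cover_mid scene [242.  226.8] 0.57 
cover_mid scene [237.7 270.5] 0.49 
socket top [278.  152.8] 0.7 [766.8  34.    0. ]
socket top [217.3 244.9] 0.67 [463.4 223.4   0. ]
plug top [446.1 228.1] 0.65 [ 527.9 -512.6    0. ]
plug scene [208.2 360.9] 0.69 [ 532.1 -513.5    0. ]
plug scene [290.7 160.3] 0.21 [552.7 378.5   0. ]
carton top [130.  230.7] 0.81 [504.9 503.9   0. ]
carton scene [284.5 140. ] 0.86 [494.7 520.   -0. ]
```

```bash
python3 - <<'E'
from h import *
im=cv2.imread('pics/top0.png'); cv2.imwrite('pics/zt0.png',cv2.resize(im[180:280,160:400],None,fx=3.3,fy=3.3,interpolation=cv2.INTER_CUBIC))
im=cv2.imread('pics/scene0.png'); cv2.imwrite('pics/zs0.png',cv2.resize(im[110:310,180:400],None,fx=3,fy=3,interpolation=cv2.INTER_CUBIC))
E
```

```text
(no output)
```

View pics/zt0.png

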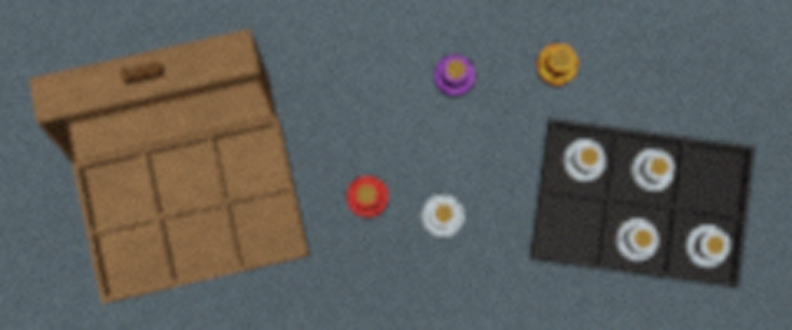

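View pics/zs0.png

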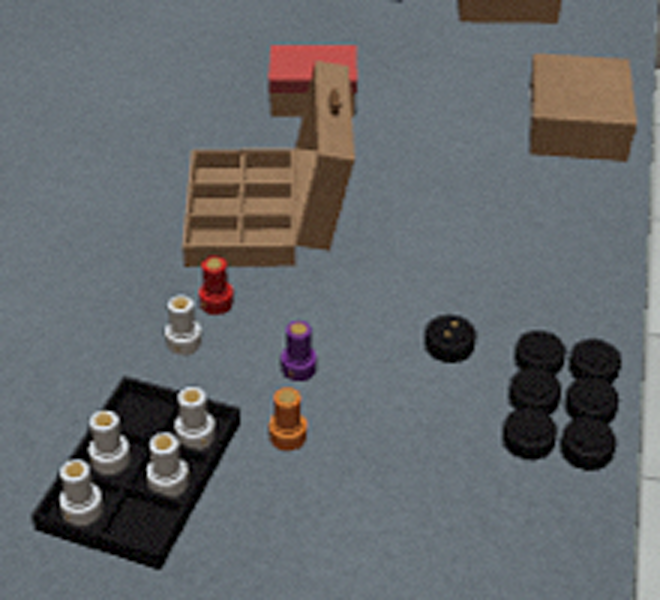

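```bash
cat > m.py <<'E'
from h import *
def tops(tag=None):
    out={}
    for cam in("top","scene"):
        im=ctrl.get_image(cam)
        if tag: cv2.imwrite(f"pics/{tag}_{cam}.png",im[:,:,::-1])
        hsv=cv2.cvtColor(im,cv2.COLOR_RGB2HSV)
        w=((hsv[:,:,1]<60)&(hsv[:,:,2]>120)).astype(np.uint8)
        w=cv2.morphologyEx(w,cv2.MORPH_CLOSE,np.ones((3,3),np.uint8))
        L=[]
        # brown pixels next to white
        br=((hsv[:,:,0]>8)&(hsv[:,:,0]<28)&(hsv[:,:,1]>80)&(hsv[:,:,2]>90)).astype(np.uint8)
        n,lab,st,ce=cv2.connectedComponentsWithStats(br)
        for i in range(1,n):
            if 6<=st[i,4]<=120 and max(st[i,2:4])<14:
                x,y=ce[i]; m=(lab==i).astype(np.uint8)
                ringm=cv2.dilate(m,np.ones((5,5),np.uint8))-m
                if w[ringm>0].mean()>0.35:
                    P=plane(cam,ce[i],62+ (5 if 0 else 0)); 
                    if 300<P[0]<700 and -450<P[1]<400: L.append((ce[i],st[i,4]))
        out[cam]=L
    res=[]
    for u,a in out['top']:
        best=min(((tri(u,v),v) for v,_ in out['scene']),key=lambda t:t[0][1]+abs(t[0][0][2]-64)*.3,default=None)
        P=plane('top',u,62); print('top uv',u,a,'z62',P,'z67',plane('top',u,67),'tri',best and best[0])
    return out
if __name__=='__main__':
    import sys; tops(sys.argv[1] if len(sys.argv)>1 else None)
E
python3 m.py
python3 - <<'E'
from h import *
im=cv2.imread('pics/top0.png'); cv2.imwrite('pics/zc.png',cv2.resize(im[185:275,165:260],None,fx=6,fy=6,interpolation=cv2.INTER_CUBIC))
cv2.imwrite('pics/ztr.png',cv2.resize(im[210:275,315:395],None,fx=7,fy=7,interpolation=cv2.INTER_CUBIC))
im=cv2.imread('pics/scene0.png'); cv2.imwrite('pics/zsc.png',cv2.resize(im[120:205,235:305],None,fx=7,fy=7,interpolation=cv2.INTER_CUBIC))
E
```

```text
top uv [338. 227.] 21 z62 [ 521.6 -156.6   62. ] z67 [ 521.2 -156.    67. ] tri (array([ 520.7, -156.5,   65.1]), np.float64(1.4792410778968705))
top uv [359.5 230. ] 16 z62 [ 513.2 -223.3   62. ] z67 [ 512.9 -222.6   67. ] tri (array([ 512.3, -223.1,   65.7]), np.float64(1.5540766829420798))
top uv [294.1 244.2] 19 z62 [466.5 -20.9  62. ] z67 [466.3 -20.8  67. ] tri (array([465.8, -21.3,  59.8]), np.float64(1.7361163589946151))
top uv [354.5 251.8] 18 z62 [ 445.7 -207.8   62. ] z67 [ 445.5 -207.1   67. ] tri (array([ 444.9, -207.7,   65.2]), np.float64(1.5872663117335202))
top uv [376.2 253.8] 17 z62 [ 440.5 -274.9   62. ] z67 [ 440.4 -274.1   67. ] tri (array([ 439.7, -274.6,   65.9]), np.float64(1.5087970013162488))
```

View pics/zc.png

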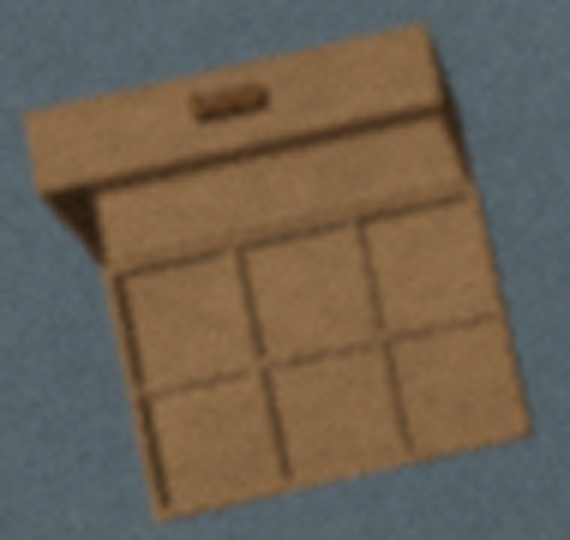

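View pics/zsc.png

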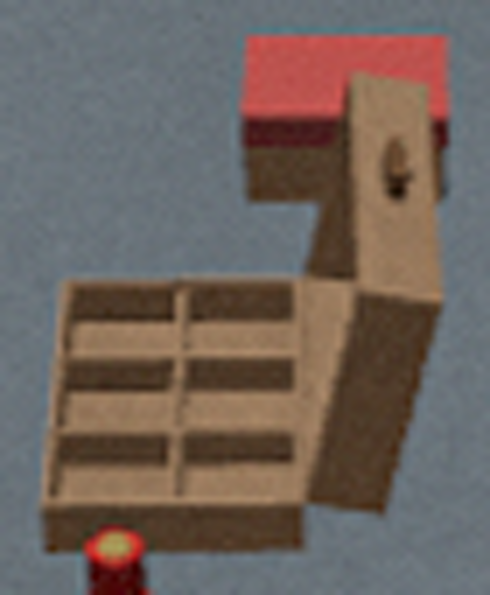

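```bash
cat > casefit.py <<'E'
from h import *
from scipy.optimize import least_squares
T=lambda x,y:(165+x/6,185+y/6); S=lambda x,y:(235+x/7,120+y/7)
def rim(p,lx,ly,lz): 
    c,s=np.cos(p[2]),np.sin(p[2]); return [p[0]+c*lx-s*ly,p[1]+s*lx+c*ly,lz]
def cov(p,u,ly,n):
    th=p[3]; return rim(p,68-u*np.cos(th)+n*np.sin(th),ly,32+u*np.sin(th)+n*np.cos(th))
obs=[('top',lambda p:rim(p,-68,100,32),T(157,520)),('top',lambda p:rim(p,-68,-100,32),T(533,435)),
('top',lambda p:cov(p,136,100,42),T(25,115)),('top',lambda p:cov(p,136,-100,42),T(420,25)),
('top',lambda p:cov(p,136,100,0),T(42,190)),('top',lambda p:cov(p,136,-100,0),T(440,105)),
('scene',lambda p:rim(p,-68,-100,32),S(47,505)),('scene',lambda p:rim(p,68,-100,32),S(303,500)),('scene',lambda p:rim(p,-68,100,32),S(65,282)),
('scene',lambda p:cov(p,136,-100,42),S(440,300)),('scene',lambda p:cov(p,136,100,42),S(428,85)),('scene',lambda p:cov(p,136,-100,0),S(357,290)),('scene',lambda p:cov(p,136,100,0),S(352,72))]
f=lambda p:np.concatenate([proj(c,g(p))[0]-uv for c,g,uv in obs])
r=least_squares(f,[467,212,.2,1.85],x_scale=[10,10,.1,.1],loss='soft_l1')
if __name__=='__main__':
    p=r.x; print(p[:2],p[2:].round(3)); print(f(p).reshape(-1,2))
    print('hinge',rim(p,68,0,32),'front',cov(p,136,0,42),'tab end',cov(p,152,0,20))
    for i in(-33,33):
        for j in(-65,0,65): print('cell',i,j,np.array(rim(p,i,j,5)))
    state()
    c,s=np.cos(p[2]),np.sin(p[2]); print('desired jaw dir (case y)',-s,c)
E
python3 casefit.py
```

```text
[468.4 217.9] [0.2 1.8]
[[-0.1 -0.2]
 [-0.2 -0.6]
 [-0.  -0.7]
 [ 1.1 -0.9]
 [-0.6  0.2]
 [ 0.6 -1. ]
 [-1.3 -0.3]
 [-0.1  0.1]
 [-0.8 -0.9]
 [-0.   0. ]
 [-0.6 -0.7]
 [-0.3 -0.4]
 [-0.7 -0.6]]
hinge [np.float64(534.382783058512), np.float64(234.18020843716522), 32] front [np.float64(599.8602885514865), np.float64(250.30114457141963), np.float64(157.3507546549792)] tab end [np.float64(581.8943693647719), np.float64(245.87783257103686), np.float64(177.29217031996419)]
cell -33 -65 [451.9 146.9   5. ]
cell -33 0 [436.3 210.    5. ]
cell -33 65 [420.8 273.1   5. ]
cell 33 -65 [515.9 162.7   5. ]
cell 33 0 [500.4 225.8   5. ]
cell 33 65 [484.9 288.9   5. ]
t 1.2 tcp [166.6 602.4 404.7] tip [166.6 602.4 222.7] w 88.0 F [-0.1  0.3  0.6] q [ 1.3  0.4  1.6 -0.   1.1 -0. ]
[[-1.   0.3  0. ]
 [ 0.3  1.   0. ]
 [-0.   0.  -1. ]]
desired jaw dir (case y) -0.23906653539417216 0.9710031882824212
```

Call:
{"method": "jog_arm", "body": {
  "steps": [
    [[-0.03, -0.0265, 0, 0, 0, 0, -0.2], [-0.03, -0.0265, 0, 0, 0, 0, -0.2], [-0.03, -0.0265, 0, 0, 0, 0, -0.2], [-0.03, -0.0265, 0, 0, 0, 0, -0.2], [-0.03, -0.0265, 0, 0, 0, 0, -0.2], [-0.03, -0.0265, 0, 0, 0, 0, -0.2], [-0.03, -0.0265, 0, 0, 0, 0, -0.2], [-0.03, -0.0265, 0, 0, 0, 0, -0.2], [-0.03, -0.0265, 0, 0, 0, 0, -0.2], [-0.03, -0.0265, 0, 0, 0, 0, -0.2], [-0.03, -0.0265, 0, 0, 0, 0, -0.2], [-0.03, -0.0265, 0, 0, 0, 0, -0.2], [-0.012, -0.038, 0, 0, 0, 0, -0.2], [-0.012, -0.038, 0, 0, 0, 0, -0.2], [-0.012, -0.038, 0, 0, 0, 0, -0.2], [-0.012, -0.038, 0, 0, 0, 0, -0.2], [-0.012, -0.038, 0, 0, 0, 0, -0.2], [-0.012, -0.038, 0, 0, 0, 0, -0.2], [-0.012, -0.038, 0, 0, 0, 0, -0.2], [-0.012, -0.038, 0, 0, 0, 0, -0.2]]
  ]
}}

```text
t: 2.87
ee_pos: [439.9, -120.6, 405.0]
orientation: [0.423, 3.112, -0.0]
ft_force: [0.6, 0.4, 0.4]
width: 52.6
```

Call:
{"method": "jog_arm", "body": {
  "steps": [
    [[0, 0, 0, 0, 0, 7, -0.2], [0, 0, 0, 0, 0, 7, -0.2], [0, 0, 0, 0, 0, 7, -0.2], [0, 0, 0, 0, 0, 7, -0.2], [0, 0, 0, 0, 0, 7, -0.2], [0, 0, 0, 0, 0, 7, -0.2], [0, 0, 0, 0, 0, 7, -0.2], [0, 0, 0, 0, 0, 7, -0.2], [0, 0, 0, 0, 0, 7, -0.2], [0, 0, 0, 0, 0, 7, -0.2], [0, 0, 0, 0, 0, 7, -0.2], [0, 0, 0, 0, 0, 7, -0.2], [0, 0, 0, 0, 0, 7, -0.2], [0, 0, 0, 0, 0, 7, -0.2], [0, 0, 0, 0, 0, 7, -0.2], [0, 0, 0, 0, 0, 7, -0.2], [0, 0, 0, 0, 0, 7, -0.2], [0, 0, 0, 0, 0, 7, -0.2], [0, 0, 0, 0, 0, 7, -0.2], [0, 0, 0, 0, 0, 7, -0.2]]
  ]
}}

```text
t: 4.53
ee_pos: [440.3, -118.7, 404.8]
orientation: [3.072, 0.658, 0.0]
ft_force: [-0.5, -0.0, -0.2]
width: 52.8
```

```bash
cat > st.py <<'E'
from h import *
import sys
from casefit import r
np.set_printoptions(precision=3,suppress=True)
o=ctrl.get_obs(); M=R.from_rotvec(o['orientation']).as_matrix(); tip=o['ee_pos']+M[:,2]*182
phi=np.degrees(np.arctan2(M[1,0],M[0,0]))
print('t',round(o['t'],2),'tip',tip.round(1),'w',round(o['width'],1),'F',o['ft_force'].round(1),'q',o['qpos'].round(2),'toolx yaw',phi.round(2),'want',np.degrees(r.x[2]).round(2),'tilt',M[:,2].round(4))
for a in sys.argv[1:]:
    t=np.array([float(v) for v in a.split(',')]); print('target tip',t,'tool delta mm',(M.T@(t-tip)).round(1))
E
python3 st.py 445,-208,120 521,-157,120; python3 m.py p1
```

```text
t 4.53 tip [ 440.3 -118.7  222.8] w 52.8 F [-0.5 -0.  -0.2] q [-0.29  0.17  1.99 -0.    0.98  0.86] toolx yaw 24.2 want 13.83 tilt [ 0. -0. -1.]
target tip [ 445. -208.  120.] tool delta mm [-32.4  83.4 102.8]
target tip [ 521. -157.  120.] tool delta mm [ 57.8  68.  102.8]
top uv [294.1 244.2] 19 z62 [466.5 -20.9  62. ] z67 [466.3 -20.8  67. ] tri (array([465.8, -21.3,  59.8]), np.float64(1.7361163589946151))
top uv [376.2 253.8] 19 z62 [ 440.3 -274.7   62. ] z67 [ 440.1 -273.8   67. ] tri (array([ 439.5, -274.4,   65.6]), np.float64(1.3971214759844854))
```

Call:
{"method": "jog_arm", "body": {
  "steps": [
    [[0, 0, 0, 0, 0, 5.2, -0.2], [0, 0, 0, 0, 0, 5.2, -0.2], [0.0231, 0.0186, 0, 0, 0, 0, -0.2], [0.0231, 0.0186, 0, 0, 0, 0, -0.2], [0.0231, 0.0186, 0, 0, 0, 0, -0.2], [0, 0, 0.035, 0, 0, 0, -0.2], [0, 0, 0.035, 0, 0, 0, -0.2], [0, 0, 0.033, 0, 0, 0, -0.2], [0, 0, 0, 0, 0, 0, -0.2]]
  ]
}}

```text
t: 5.38
ee_pos: [518.9, -155.2, 296.1]
orientation: [-3.113, -0.392, 0.015]
ft_force: [-0.9, 0.4, -0.4]
width: 52.7
```

```bash
python3 st.py 520.8,-156.5,36; python3 -c "
from h import *
im=snap('a1s','scene'); cv2.imwrite('pics/a1z.png',cv2.resize(im[150:310,180:320,::-1],None,fx=4,fy=4,interpolation=cv2.INTER_CUBIC)[:600])
"
```

```text
t 5.38 tip [ 517.1 -154.6  114.2] w 52.7 F [-0.9  0.4 -0.4] q [-0.31  0.46  1.88 -0.    0.81  1.01] toolx yaw 14.36 want 13.83 tilt [-0.01   0.003 -1.   ]
target tip [ 520.8 -156.5   36. ] tool delta mm [ 3.8  3.2 78.1]
```

View pics/a1z.png

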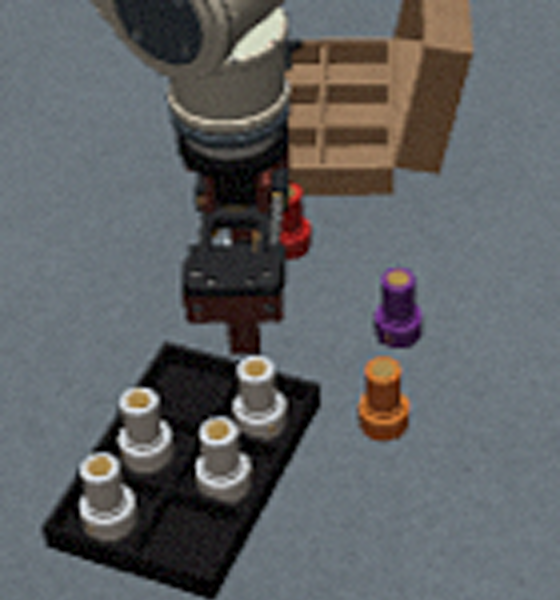

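```bash
python3 -c "
from h import *
print(proj('scene',[[517,-155,114],[520.8,-156.5,67]]))"; python3 st.py 520.8,-156.5,36
```

```text
[[241.6 229.7]
 [243.7 241.2]]
t 5.43 tip [ 518.7 -155.1  117. ] w 52.7 F [ 0.9 -0.3  0.4] q [-0.31  0.45  1.88 -0.    0.81  1.01] toolx yaw 14.33 want 13.83 tilt [-0.007  0.002 -1.   ]
target tip [ 520.8 -156.5   36. ] tool delta mm [ 2.2  2.2 81. ]
```

Call:
{"method": "jog_arm", "body": {
  "steps": [
    [[0, 0.001, 0.025, 0, 0, 0, -0.2], [0.001, 0.001, 0.025, 0, 0, 0, -0.2], [0, 0, 0.02, 0, 0, 0, -0.2], [0, 0, 0.012, 0, 0, 0, -0.2], [0, 0, 0, 0, 0, 0, -0.2], [0, 0, 0, 0, 0, 0, -0.2], [0, 0, 0, 0, 0, 0, 1], [0, 0, 0, 0, 0, 0, 1], [0, 0, 0, 0, 0, 0, 1], [0, 0, 0, 0, 0, 0, 1], [0, 0, 0, 0, 0, 0, 1]]
  ]
}}

```text
t: 6.35
ee_pos: [522.8, -157.6, 220.5]
orientation: [3.117, 0.387, 0.002]
ft_force: [-1.4, -0.2, 5.3]
width: 27.8
```

```bash
python3 st.py 520.8,-156.5,36
```

```text
t 6.35 tip [ 523.1 -157.7   38.5] w 27.8 F [-1.4 -0.2  5.3] q [-0.31  0.59  1.9  -0.    0.65  1.01] toolx yaw 14.15 want 13.83 tilt [ 0.001 -0.    -1.   ]
target tip [ 520.8 -156.5   36. ] tool delta mm [-1.9 -1.7  2.5]
```

Call:
{"method": "jog_arm", "body": {
  "steps": [
    [[0, 0, -0.025, 0, 0, 0, 1], [0, 0, -0.035, 0, 0, 0, 1], [0, 0, -0.035, 0, 0, 0, 1], [0, 0, -0.02, 0, 0, 0, 1], [0.0087, -0.039, 0, 0, 0, 0, 1], [0.0087, -0.039, 0, 0, 0, 0, 1], [0.0087, -0.039, 0, 0, 0, 0, 1], [0.0087, -0.039, 0, 0, 0, 0, 1], [0.0087, -0.039, 0, 0, 0, 0, 1], [0.0087, -0.039, 0, 0, 0, 0, 1], [0.0087, -0.039, 0, 0, 0, 0, 1], [0.0087, -0.039, 0, 0, 0, 0, 1], [0, 0, 0, 0, 0, 0, 1], [0, 0, 0, 0, 0, 0, 1], [0, 0, 0, 0, 0, 0, 1]]
  ]
}}

```text
t: 7.6
ee_pos: [513.5, 162.0, 334.5]
orientation: [3.117, 0.388, -0.001]
ft_force: [-0.2, -0.3, -1.1]
width: 27.4
```

```bash
python3 st.py 515.9,162.7,40; python3 m.py p2; python3 -c "
from h import *
for c in('top','scene'):
  im=cv2.imread(f'pics/p2_{c}.png'); print(c)
im=cv2.imread('pics/p2_scene.png');cv2.imwrite('pics/b1z.png',cv2.resize(im[90:310,180:320],None,fx=3,fy=3,interpolation=cv2.INTER_CUBIC)[:600])"
```

```text
t 7.6 tip [513.4 161.9 152.5] w 27.4 F [-0.2 -0.3 -1.1] q [ 0.28  0.39  1.87 -0.    0.88  1.61] toolx yaw 14.21 want 13.83 tilt [-0.001 -0.001 -1.   ]
target tip [515.9 162.7  40. ] tool delta mm [  2.7  -0.2 112.5]
top uv [359.4 229.9] 17 z62 [ 513.6 -223.1   62. ] z67 [ 513.2 -222.3   67. ] tri (array([ 512.4, -222.9,   65.6]), np.float64(1.9939326242283448))
top uv [294.1 244.2] 19 z62 [466.5 -20.9  62. ] z67 [466.3 -20.8  67. ] tri (array([465.8, -21.3,  59.8]), np.float64(1.7361163589946151))
top uv [354.5 251.8] 18 z62 [ 445.7 -207.8   62. ] z67 [ 445.5 -207.1   67. ] tri (array([ 444.9, -207.7,   65.2]), np.float64(1.5872663117335202))
top uv [376.3 253.9] 18 z62 [ 440.1 -275.1   62. ] z67 [ 440.  -274.2   67. ] tri (array([ 439.5, -274.6,   65.9]), np.float64(1.111852810281915))
top
scene
```

View pics/b1z.png

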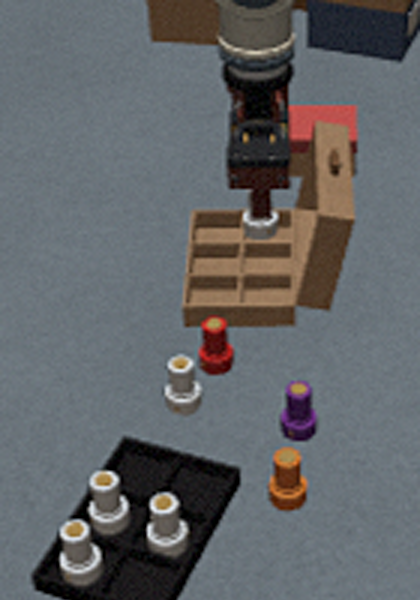

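Call:
{"method": "jog_arm", "body": {
  "steps": [
    [[0.002, 0, 0.03, 0, 0, 0, 1], [0.002, 0, 0.03, 0, 0, 0, 1], [0, 0, 0.025, 0, 0, 0, 1], [0, 0, 0.015, 0, 0, 0, 1], [0, 0, 0.007, 0, 0, 0, 1], [0, 0, 0.003, 0, 0, 0, 1], [0, 0, 0.001, 0, 0, 0, 1], [0, 0, 0, 0, 0, 0, 1], [0, 0, 0, 0, 0, 0, 1]]
  ]
}}

```text
t: 8.45
ee_pos: [518.2, 162.9, 224.7]
orientation: [-3.117, -0.386, -0.003]
ft_force: [0.1, 0.1, -0.6]
width: 27.4
```

```bash
python3 st.py 515.9,162.7,39.5
```

```text
t 8.45 tip [518.6 163.   42.7] w 27.4 F [ 0.1  0.1 -0.6] q [ 0.28  0.58  1.91 -0.    0.65  1.61] toolx yaw 14.12 want 13.83 tilt [ 0.002  0.001 -1.   ]
target tip [515.9 162.7  39.5] tool delta mm [-2.7 -0.4  3.2]
```

Call:
{"method": "jog_arm", "body": {
  "steps": [
    [[0, 0, 0.0015, 0, 0, 0, 1], [0, 0, 0.0015, 0, 0, 0, 1], [0, 0, 0.001, 0, 0, 0, 1], [0, 0, 0, 0, 0, 0, 1], [0, 0, 0, 0, 0, 0, 1]]
  ]
}}

```text
t: 8.87
ee_pos: [517.9, 163.2, 220.5]
orientation: [-3.118, -0.387, -0.002]
ft_force: [-0.8, -0.4, 5.8]
width: 27.6
```

```bash
python3 st.py 515.9,162.7,39.5
```

```text
t 8.87 tip [518.1 163.2  38.5] w 27.6 F [-0.8 -0.4  5.8] q [ 0.28  0.59  1.91 -0.    0.65  1.61] toolx yaw 14.16 want 13.83 tilt [ 0.001  0.    -1.   ]
target tip [515.9 162.7  39.5] tool delta mm [-2.3 -0.  -1. ]
```

Call:
{"method": "jog_arm", "body": {
  "steps": [
    [[0, 0, 0, 0, 0, 0, -0.2], [0, 0, 0, 0, 0, 0, -0.2], [0, 0, 0, 0, 0, 0, -0.2], [0, 0, 0, 0, 0, 0, -0.2], [0, 0, -0.015, 0, 0, 0, -0.2], [0, 0, -0.035, 0, 0, 0, -0.2], [0, 0, -0.035, 0, 0, 0, -0.2], [0, 0, -0.02, 0, 0, 0, -0.2], [-0.01, 0.0372, 0, 0, 0, 0, -0.2], [-0.01, 0.0372, 0, 0, 0, 0, -0.2], [-0.01, 0.0372, 0, 0, 0, 0, -0.2], [-0.01, 0.0372, 0, 0, 0, 0, -0.2], [-0.01, 0.0372, 0, 0, 0, 0, -0.2], [-0.01, 0.0372, 0, 0, 0, 0, -0.2], [-0.01, 0.0372, 0, 0, 0, 0, -0.2], [-0.01, 0.0372, 0, 0, 0, 0, -0.2], [-0.01, 0.0372, 0, 0, 0, 0, -0.2], [-0.01, 0.0372, 0, 0, 0, 0, -0.2], [0, 0, 0, 0, 0, 0, -0.2], [0, 0, 0, 0, 0, 0, -0.2]]
  ]
}}

```text
t: 10.53
ee_pos: [511.3, -223.9, 324.5]
orientation: [-3.118, -0.381, 0.0]
ft_force: [-0.7, 0.1, -0.4]
width: 52.9
```

```bash
python3 st.py 512.4,-223,37; python3 m.py p3; python3 -c "
from h import *
im=cv2.imread('pics/p3_scene.png');cv2.imwrite('pics/b2z.png',cv2.resize(im[110:310,180:320],None,fx=3,fy=3,interpolation=cv2.INTER_CUBIC)[:600])"
```

```text
t 10.53 tip [ 511.3 -223.8  142.5] w 52.9 F [-0.7  0.1 -0.4] q [-0.43  0.43  1.84  0.    0.87  0.89] toolx yaw 13.93 want 13.83 tilt [-0.  0. -1.]
target tip [ 512.4 -223.    37. ] tool delta mm [  1.3  -0.5 105.5]
top uv [234.5 227.2] 18 z62 [516.3 164.   62. ] z67 [515.9 163.6  67. ] tri (array([515.6, 163.5,  65.9]), np.float64(0.8374334605875904))
top uv [294.1 244.3] 18 z62 [466.2 -21.1  62. ] z67 [466. -21.  67.] tri (array([ 455.4,  -35.1, -153.3]), np.float64(44.410208649655395))
```

View pics/b2z.png

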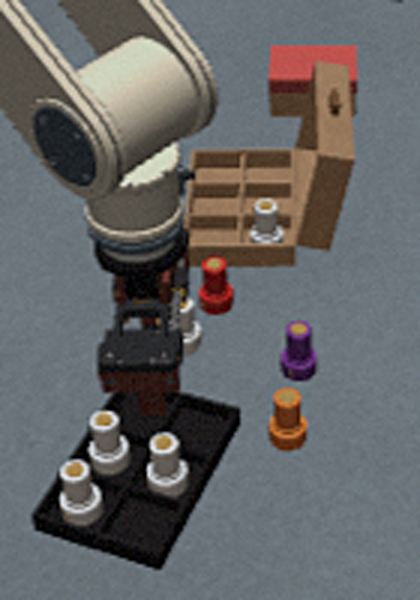

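Call:
{"method": "jog_arm", "body": {
  "steps": [
    [[0, 0, 0.03, 0, 0, 0, -0.2], [0, 0, 0.03, 0, 0, 0, -0.2], [0, 0, 0.025, 0, 0, 0, -0.2], [0, 0, 0.015, 0, 0, 0, -0.2], [0, 0, 0.007, 0, 0, 0, -0.2], [0, 0, 0, 0, 0, 0, -0.2], [0, 0, 0, 0, 0, 0, -0.2], [0, 0, 0, 0, 0, 0, 1], [0, 0, 0, 0, 0, 0, 1], [0, 0, 0, 0, 0, 0, 1], [0, 0, 0, 0, 0, 0, 1], [0, 0, 0, 0, 0, 0, 1]]
  ]
}}

```text
t: 11.63
ee_pos: [511.9, -222.3, 218.4]
orientation: [3.117, 0.386, 0.002]
ft_force: [-0.1, 0.3, 4.8]
width: 27.5
```

```bash
python3 st.py 512.4,-223,37 500.4,225.8,37
```

```text
t 11.63 tip [ 512.1 -222.4   36.4] w 27.5 F [-0.1  0.3  4.8] q [-0.43  0.6   1.87  0.    0.66  0.89] toolx yaw 14.13 want 13.83 tilt [ 0.001 -0.001 -1.   ]
target tip [ 512.4 -223.    37. ] tool delta mm [ 0.2  0.6 -0.6]
target tip [500.4 225.8  37. ] tool delta mm [  98.1 -437.5   -0.8]
```

Call:
{"method": "jog_arm", "body": {
  "steps": [
    [[0, 0, -0.025, 0, 0, 0, 1], [0, 0, -0.035, 0, 0, 0, 1], [0, 0, -0.035, 0, 0, 0, 1], [0, 0, -0.02, 0, 0, 0, 1], [0.0089, -0.0398, 0, 0, 0, 0, 1], [0.0089, -0.0398, 0, 0, 0, 0, 1], [0.0089, -0.0398, 0, 0, 0, 0, 1], [0.0089, -0.0398, 0, 0, 0, 0, 1], [0.0089, -0.0398, 0, 0, 0, 0, 1], [0.0089, -0.0398, 0, 0, 0, 0, 1], [0.0089, -0.0398, 0, 0, 0, 0, 1], [0.0089, -0.0398, 0, 0, 0, 0, 1], [0.0089, -0.0398, 0, 0, 0, 0, 1], [0.0089, -0.0398, 0, 0, 0, 0, 1], [0.0089, -0.0398, 0, 0, 0, 0, 1], [0, 0, 0, 0, 0, 0, 1], [0, 0, 0, 0, 0, 0, 1]]
  ]
}}

```text
t: 13.05
ee_pos: [499.2, 228.2, 332.7]
orientation: [-3.117, -0.393, -0.0]
ft_force: [1.0, -0.4, -0.4]
width: 27.8
```

```bash
python3 st.py 500.4,225.8,37; python3 m.py p4
```

```text
t 13.05 tip [499.2 228.2 150.7] w 27.8 F [ 1.  -0.4 -0.4] q [ 0.41  0.41  1.85 -0.    0.88  1.73] toolx yaw 14.36 want 13.83 tilt [ 0.  0. -1.]
target tip [500.4 225.8  37. ] tool delta mm [  0.5   2.7 113.7]
top uv [294.1 244.2] 19 z62 [466.5 -20.9  62. ] z67 [466.3 -20.8  67. ] tri (array([465.8, -21.3,  59.8]), np.float64(1.7361163589946151))
top uv [354.5 251.8] 18 z62 [ 445.7 -207.8   62. ] z67 [ 445.5 -207.1   67. ] tri (array([ 444.9, -207.7,   65.2]), np.float64(1.5872663117335202))
top uv [376.3 253.9] 18 z62 [ 440.1 -275.1   62. ] z67 [ 440.  -274.2   67. ] tri (array([ 439.5, -274.6,   65.9]), np.float64(1.111852810281915))
```

Call:
{"method": "jog_arm", "body": {
  "steps": [
    [[0, 0.0015, 0.03, 0, 0, 0, 1], [0, 0.001, 0.03, 0, 0, 0, 1], [0, 0, 0.025, 0, 0, 0, 1], [0, 0, 0.015, 0, 0, 0, 1], [0, 0, 0.006, 0, 0, 0, 1], [0, 0, 0.003, 0, 0, 0, 1], [0, 0, 0.0015, 0, 0, 0, 1], [0, 0, 0.0015, 0, 0, 0, 1], [0, 0, 0.0015, 0, 0, 0, 1], [0, 0, 0.001, 0, 0, 0, 1], [0, 0, 0, 0, 0, 0, 1], [0, 0, 0, 0, 0, 0, 1]]
  ]
}}

```text
t: 14.15
ee_pos: [500.3, 224.0, 218.6]
orientation: [-3.117, -0.387, -0.001]
ft_force: [-0.5, -0.2, -0.5]
width: 27.2
```

```bash
python3 st.py 500.4,225.8,37 444.9,-207.7,37
```

```text
t 14.15 tip [500.4 224.   36.6] w 27.2 F [-0.5 -0.2 -0.5] q [ 0.4   0.59  1.9  -0.    0.65  1.72] toolx yaw 14.15 want 13.83 tilt [ 0.001  0.    -1.   ]
target tip [500.4 225.8  37. ] tool delta mm [ 0.4 -1.7 -0.4]
target tip [ 444.9 -207.7   37. ] tool delta mm [-159.4  405.1   -0.5]
```

Call:
{"method": "jog_arm", "body": {
  "steps": [
    [[0, 0, 0, 0, 0, 0, -0.2], [0, 0, 0, 0, 0, 0, -0.2], [0, 0, 0, 0, 0, 0, -0.2], [0, 0, 0, 0, 0, 0, -0.2], [0, 0, -0.015, 0, 0, 0, -0.2], [0, 0, -0.035, 0, 0, 0, -0.2], [0, 0, -0.035, 0, 0, 0, -0.2], [0, 0, -0.02, 0, 0, 0, -0.2], [-0.0145, 0.0368, 0, 0, 0, 0, -0.2], [-0.0145, 0.0368, 0, 0, 0, 0, -0.2], [-0.0145, 0.0368, 0, 0, 0, 0, -0.2], [-0.0145, 0.0368, 0, 0, 0, 0, -0.2], [-0.0145, 0.0368, 0, 0, 0, 0, -0.2], [-0.0145, 0.0368, 0, 0, 0, 0, -0.2], [-0.0145, 0.0368, 0, 0, 0, 0, -0.2], [-0.0145, 0.0368, 0, 0, 0, 0, -0.2], [-0.0145, 0.0368, 0, 0, 0, 0, -0.2], [-0.0145, 0.0368, 0, 0, 0, 0, -0.2], [-0.0145, 0.0368, 0, 0, 0, 0, -0.2], [0, 0, 0, 0, 0, 0, -0.2]]
  ]
}}

```text
t: 15.82
ee_pos: [444.0, -213.0, 323.6]
orientation: [3.116, 0.379, 0.003]
ft_force: [-0.2, -0.6, 0.6]
width: 52.7
```

```bash
python3 m.py p5;python3 st.py 444.9,-207.7,37;  python3 -c "
from h import *
im=cv2.imread('pics/p5_scene.png');cv2.imwrite('pics/b3z.png',cv2.resize(im[110:310,180:320],None,fx=3,fy=3,interpolation=cv2.INTER_CUBIC)[:600])"
```

```text
top uv [234.5 227.2] 18 z62 [516.3 164.   62. ] z67 [515.9 163.6  67. ] tri (array([515.6, 163.5,  65.9]), np.float64(0.8374334605875904))
top uv [214.4 232. ] 17 z62 [500.6 225.8  62. ] z67 [500.2 225.2  67. ] tri (array([500. , 225.2,  65.3]), np.float64(0.846063325264253))
top uv [294.1 244.2] 19 z62 [466.5 -20.9  62. ] z67 [466.3 -20.8  67. ] tri (array([465.8, -21.3,  59.8]), np.float64(1.7361163589946151))
t 15.92 tip [ 444.  -208.9  141.1] w 52.7 F [-0.5  0.  -0.8] q [-0.46  0.35  1.98  0.    0.81  0.86] toolx yaw 13.94 want 13.83 tilt [-0.  0. -1.]
target tip [ 444.9 -207.7   37. ] tool delta mm [  1.2  -0.9 104.1]
```

View pics/b3z.png

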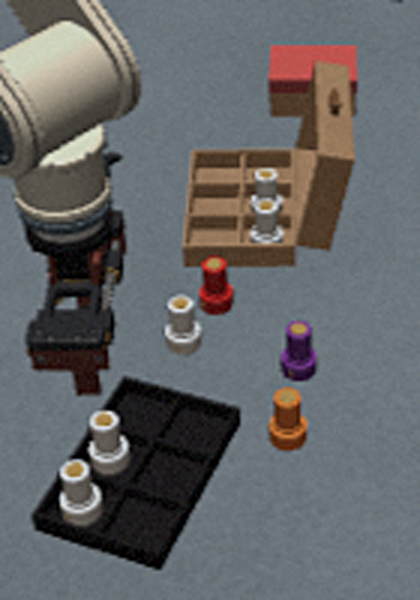

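Call:
{"method": "jog_arm", "body": {
  "steps": [
    [[0.001, -0.001, 0.03, 0, 0, 0, -0.2], [0, 0, 0.03, 0, 0, 0, -0.2], [0, 0, 0.025, 0, 0, 0, -0.2], [0, 0, 0.015, 0, 0, 0, -0.2], [0, 0, 0.006, 0, 0, 0, -0.2], [0, 0, 0, 0, 0, 0, -0.2], [0, 0, 0, 0, 0, 0, -0.2], [0, 0, 0, 0, 0, 0, 1], [0, 0, 0, 0, 0, 0, 1], [0, 0, 0, 0, 0, 0, 1], [0, 0, 0, 0, 0, 0, 1], [0, 0, 0, 0, 0, 0, 1]]
  ]
}}

```text
t: 16.92
ee_pos: [445.4, -206.6, 217.8]
orientation: [3.117, 0.386, 0.002]
ft_force: [-0.1, -0.1, 5.9]
width: 27.5
```

```bash
python3 st.py 444.9,-207.7,37 484.9,288.9,37
```

```text
t 16.92 tip [ 445.6 -206.7   35.8] w 27.5 F [-0.1 -0.1  5.9] q [-0.46  0.54  2.02  0.    0.58  0.87] toolx yaw 14.13 want 13.83 tilt [ 0.001 -0.001 -1.   ]
target tip [ 444.9 -207.7   37. ] tool delta mm [-0.9  0.8 -1.2]
target tip [484.9 288.9  37. ] tool delta mm [ 159.1 -471.    -1.4]
```

Call:
{"method": "jog_arm", "body": {
  "steps": [
    [[0, 0, -0.025, 0, 0, 0, 1], [0, 0, -0.035, 0, 0, 0, 1], [0, 0, -0.035, 0, 0, 0, 1], [0, 0, -0.02, 0, 0, 0, 1], [0.0123, -0.0362, 0, 0, 0, 0, 1], [0.0123, -0.0362, 0, 0, 0, 0, 1], [0.0123, -0.0362, 0, 0, 0, 0, 1], [0.0123, -0.0362, 0, 0, 0, 0, 1], [0.0123, -0.0362, 0, 0, 0, 0, 1], [0.0123, -0.0362, 0, 0, 0, 0, 1], [0.0123, -0.0362, 0, 0, 0, 0, 1], [0.0123, -0.0362, 0, 0, 0, 0, 1], [0.0123, -0.0362, 0, 0, 0, 0, 1], [0.0123, -0.0362, 0, 0, 0, 0, 1], [0.0123, -0.0362, 0, 0, 0, 0, 1], [0.0123, -0.0362, 0, 0, 0, 0, 1], [0.0123, -0.0362, 0, 0, 0, 0, 1], [0, 0, 0, 0, 0, 0, 1], [0, 0, 0, 0, 0, 0, 1]]
  ]
}}

```text
t: 18.5
ee_pos: [484.9, 290.7, 332.0]
orientation: [3.117, 0.392, -0.0]
ft_force: [-0.6, -0.2, -1.1]
width: 27.6
```

```bash
python3 m.py p6; python3 st.py 484.9,288.9,36
```

```text
top uv [234.5 227.2] 18 z62 [516.3 164.   62. ] z67 [515.9 163.6  67. ] tri (array([515.6, 163.5,  65.9]), np.float64(0.8374334605875904))
top uv [214.9 231.8] 12 z62 [501.1 224.1  62. ] z67 [500.8 223.4  67. ] tri (array([500.4, 223.3,  66.8]), np.float64(0.766265530575083))
top uv [294.1 244.3] 18 z62 [466.2 -21.1  62. ] z67 [466. -21.  67.] tri (array([465.7, -21.4,  59.8]), np.float64(1.3257814133419434))
top uv [376.4 253.8] 19 z62 [ 440.4 -275.4   62. ] z67 [ 440.3 -274.5   67. ] tri (array([ 439.8, -274.9,   65.9]), np.float64(1.2455699019079387))
t 18.6 tip [484.6 288.3 149.8] w 27.5 F [ 0.1  0.1 -1.3] q [ 0.52  0.43  1.82 -0.    0.89  1.84] toolx yaw 14.16 want 13.83 tilt [-0.001 -0.001 -1.   ]
target tip [484.9 288.9  36. ] tool delta mm [  0.6  -0.6 113.8]
```

Settled on target. Next I'll lower it to tip height 36.

Call:
{"method": "jog_arm", "body": {
  "steps": [
    [[0, 0, 0.03, 0, 0, 0, 1], [0, 0, 0.03, 0, 0, 0, 1], [0, 0, 0.025, 0, 0, 0, 1], [0, 0, 0.015, 0, 0, 0, 1], [0, 0, 0.006, 0, 0, 0, 1], [0, 0, 0.003, 0, 0, 0, 1], [0, 0, 0.0015, 0, 0, 0, 1], [0, 0, 0.0015, 0, 0, 0, 1], [0, 0, 0.0015, 0, 0, 0, 1], [0, 0, 0.0015, 0, 0, 0, 1], [0, 0, 0, 0, 0, 0, 1], [0, 0, 0, 0, 0, 0, 1]]
  ]
}}

```text
t: 19.6
ee_pos: [485.6, 289.2, 217.9]
orientation: [-3.117, -0.387, -0.002]
ft_force: [0.2, -1.1, 2.3]
width: 27.8
```

```bash
python3 st.py 484.9,288.9,36 439.7,-274.7,37
```

```text
t 19.6 tip [485.8 289.3  35.9] w 27.8 F [ 0.2 -1.1  2.3] q [ 0.52  0.61  1.86 -0.    0.67  1.84] toolx yaw 14.16 want 13.83 tilt [ 0.001  0.001 -1.   ]
target tip [484.9 288.9  36. ] tool delta mm [-1.   0.2 -0.1]
target tip [ 439.7 -274.7   37. ] tool delta mm [-182.7  535.6   -1.6]
```

Call:
{"method": "jog_arm", "body": {
  "steps": [
    [[0, 0, 0, 0, 0, 0, -0.2], [0, 0, 0, 0, 0, 0, -0.2], [0, 0, 0, 0, 0, 0, -0.2], [0, 0, 0, 0, 0, 0, -0.2], [0, 0, -0.015, 0, 0, 0, -0.2], [0, 0, -0.035, 0, 0, 0, -0.2], [0, 0, -0.035, 0, 0, 0, -0.2], [0, 0, -0.02, 0, 0, 0, -0.2], [-0.013, 0.0382, 0, 0, 0, 0, -0.2], [-0.013, 0.0382, 0, 0, 0, 0, -0.2], [-0.013, 0.0382, 0, 0, 0, 0, -0.2], [-0.013, 0.0382, 0, 0, 0, 0, -0.2], [-0.013, 0.0382, 0, 0, 0, 0, -0.2], [-0.013, 0.0382, 0, 0, 0, 0, -0.2], [-0.013, 0.0382, 0, 0, 0, 0, -0.2], [-0.013, 0.0382, 0, 0, 0, 0, -0.2], [-0.013, 0.0382, 0, 0, 0, 0, -0.2], [-0.013, 0.0382, 0, 0, 0, 0, -0.2], [-0.013, 0.0382, 0, 0, 0, 0, -0.2], [-0.013, 0.0382, 0, 0, 0, 0, -0.2]]
  ]
}}

```text
t: 21.27
ee_pos: [445.3, -195.6, 322.3]
orientation: [3.118, 0.387, 0.0]
ft_force: [0.7, 0.2, 0.5]
width: 53.0
```

Call:
{"method": "jog_arm", "body": {
  "steps": [
    [[-0.013, 0.0382, 0, 0, 0, 0, -0.2], [-0.013, 0.0382, 0, 0, 0, 0, -0.2], [0, 0, 0, 0, 0, 0, -0.2], [0, 0, 0, 0, 0, 0, -0.2]]
  ]
}}

```text
t: 21.6
ee_pos: [438.9, -276.0, 322.0]
orientation: [3.118, 0.381, 0.0]
ft_force: [0.7, 0.4, -0.5]
width: 52.9
```

```bash
python3 m.py p7;python3 st.py 439.7,-274.7,36;  python3 -c "
from h import *
im=cv2.imread('pics/p7_scene.png');cv2.imwrite('pics/b4z.png',cv2.resize(im[110:310,180:320],None,fx=3,fy=3,interpolation=cv2.INTER_CUBIC)[:600])"
```

```text
top uv [234.5 227.2] 18 z62 [516.3 164.   62. ] z67 [515.9 163.6  67. ] tri (array([515.6, 163.5,  65.9]), np.float64(0.8374334605875904))
top uv [214.5 232. ] 16 z62 [500.6 225.4  62. ] z67 [500.3 224.7  67. ] tri (array([500. , 224.8,  65.7]), np.float64(0.6985212036665339))
top uv [193.1 236.9] 20 z62 [484.5 291.   62. ] z67 [484.2 290.1  67. ] tri (array([484.3, 290.4,  65.4]), np.float64(0.08766733909007164))
top uv [294.1 244.2] 19 z62 [466.5 -20.9  62. ] z67 [466.3 -20.8  67. ] tri (array([465.8, -21.3,  59.8]), np.float64(1.7361163589946151))
t 21.7 tip [ 438.9 -273.5  139.9] w 52.7 F [-0.5  0.3  0.2] q [-0.58  0.39  1.93  0.    0.83  0.74] toolx yaw 14.11 want 13.83 tilt [-0.001  0.001 -1.   ]
target tip [ 439.7 -274.7   36. ] tool delta mm [  0.6   1.5 103.9]
```

View pics/b4z.png

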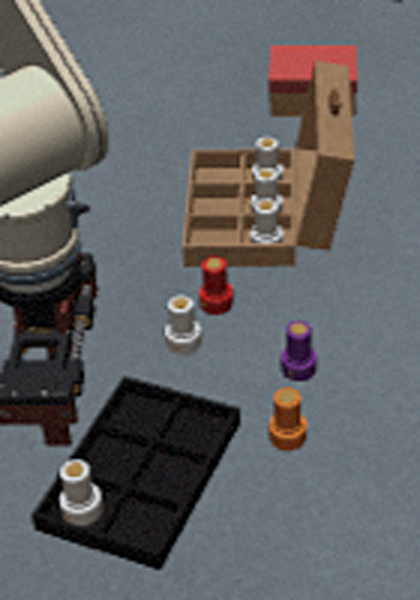

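Call:
{"method": "jog_arm", "body": {
  "steps": [
    [[0, 0.001, 0.03, 0, 0, 0, -0.2], [0, 0, 0.03, 0, 0, 0, -0.2], [0, 0, 0.025, 0, 0, 0, -0.2], [0, 0, 0.014, 0, 0, 0, -0.2], [0, 0, 0.006, 0, 0, 0, -0.2], [0, 0, 0, 0, 0, 0, -0.2], [0, 0, 0, 0, 0, 0, -0.2], [0, 0, 0, 0, 0, 0, 1], [0, 0, 0, 0, 0, 0, 1], [0, 0, 0, 0, 0, 0, 1], [0, 0, 0, 0, 0, 0, 1], [0, 0, 0, 0, 0, 0, 1]]
  ]
}}

```text
t: 22.7
ee_pos: [439.8, -275.2, 217.9]
orientation: [3.117, 0.386, 0.001]
ft_force: [-0.0, 0.6, 4.7]
width: 27.4
```

```bash
python3 st.py 439.7,-274.7,36 436.3,210,37
```

```text
t 22.7 tip [ 440.  -275.3   35.9] w 27.4 F [-0.   0.6  4.7] q [-0.58  0.57  1.96  0.    0.61  0.74] toolx yaw 14.13 want 13.83 tilt [ 0.001 -0.001 -1.   ]
target tip [ 439.7 -274.7   36. ] tool delta mm [-0.1 -0.7 -0.1]
target tip [436.3 210.   37. ] tool delta mm [ 114.9 -471.5   -1.4]
```

Call:
{"method": "jog_arm", "body": {
  "steps": [
    [[0, 0, -0.025, 0, 0, 0, 1], [0, 0, -0.035, 0, 0, 0, 1], [0, 0, -0.035, 0, 0, 0, 1], [0, 0, -0.02, 0, 0, 0, 1], [0.0088, -0.0363, 0, 0, 0, 0, 1], [0.0088, -0.0363, 0, 0, 0, 0, 1], [0.0088, -0.0363, 0, 0, 0, 0, 1], [0.0088, -0.0363, 0, 0, 0, 0, 1], [0.0088, -0.0363, 0, 0, 0, 0, 1], [0.0088, -0.0363, 0, 0, 0, 0, 1], [0.0088, -0.0363, 0, 0, 0, 0, 1], [0.0088, -0.0363, 0, 0, 0, 0, 1], [0.0088, -0.0363, 0, 0, 0, 0, 1], [0.0088, -0.0363, 0, 0, 0, 0, 1], [0.0088, -0.0363, 0, 0, 0, 0, 1], [0.0088, -0.0363, 0, 0, 0, 0, 1], [0.0088, -0.0363, 0, 0, 0, 0, 1], [0, 0, 0, 0, 0, 0, 1], [0, 0, 0, 0, 0, 0, 1], [0, 0, 0, 0, 0, 0, 1]]
  ]
}}

```text
t: 24.37
ee_pos: [434.9, 210.2, 332.0]
orientation: [3.117, 0.388, -0.001]
ft_force: [0.1, -0.7, -1.2]
width: 27.3
```

```bash
python3 st.py 436.3,210,36
```

```text
t 24.37 tip [434.7 210.1 150. ] w 27.3 F [ 0.1 -0.7 -1.2] q [ 0.43  0.33  1.99 -0.    0.82  1.75] toolx yaw 14.19 want 13.83 tilt [-0.001 -0.001 -1.   ]
target tip [436.3 210.   36. ] tool delta mm [  1.6   0.4 114. ]
```

Call:
{"method": "jog_arm", "body": {
  "steps": [
    [[0.001, 0, 0.03, 0, 0, 0, 1], [0, 0, 0.03, 0, 0, 0, 1], [0, 0, 0.025, 0, 0, 0, 1], [0, 0, 0.015, 0, 0, 0, 1], [0, 0, 0.006, 0, 0, 0, 1], [0, 0, 0.003, 0, 0, 0, 1], [0, 0, 0.0015, 0, 0, 0, 1], [0, 0, 0.0015, 0, 0, 0, 1], [0, 0, 0.0015, 0, 0, 0, 1], [0, 0, 0.0015, 0, 0, 0, 1], [0, 0, 0, 0, 0, 0, 1], [0, 0, 0, 0, 0, 0, 1], [0, 0, 0, 0, 0, 0, -0.2], [0, 0, 0, 0, 0, 0, -0.2], [0, 0, 0, 0, 0, 0, -0.2], [0, 0, 0, 0, 0, 0, -0.2], [0, 0, -0.015, 0, 0, 0, -0.2], [0, 0, -0.035, 0, 0, 0, -0.2], [0, 0, -0.035, 0, 0, 0, -0.2], [0, 0, -0.035, 0, 0, 0, -0.2]]
  ]
}}

```text
t: 26.03
ee_pos: [435.8, 210.6, 338.1]
orientation: [3.117, 0.387, -0.003]
ft_force: [2.4, 0.4, -0.3]
width: 52.5
```

```bash
python3 st.py; python3 - <<'E'
from casefit import *
p=r.x.copy()
print(p)
# contact geometry in case frame (relative hinge): x' = away from robot
for th in (1.75,1.5,1.2,.9,.6,.3,.1,0):
    for u in (136,115):
        print(th,u,'rel x',round(-u*np.cos(th)+42*np.sin(th),1),'z',round(32+u*np.sin(th)+42*np.cos(th),1))
E
```

```text
t 26.03 tip [435.5 210.5 156.1] w 52.5 F [ 2.4  0.4 -0.3] q [0.43 0.32 1.99 0.   0.84 1.75] toolx yaw 14.14 want 13.83 tilt [-0.002 -0.001 -1.   ]
[468.4 217.9   0.2   1.8]
1.75 136 rel x 65.6 z 158.3
1.75 115 rel x 61.8 z 137.7
1.5 136 rel x 32.3 z 170.6
1.5 115 rel x 33.8 z 149.7
1.2 136 rel x -10.1 z 174.0
1.2 115 rel x -2.5 z 154.4
0.9 136 rel x -51.6 z 164.6
0.9 115 rel x -38.6 z 148.2
0.6 136 rel x -88.5 z 143.5
0.6 115 rel x -71.2 z 131.6
0.3 136 rel x -117.5 z 112.3
0.3 115 rel x -97.5 z 106.1
0.1 136 rel x -131.1 z 87.4
0.1 115 rel x -110.2 z 85.3
0 136 rel x -136.0 z 74.0
0 115 rel x -115.0 z 74.0
```

Call:
{"method": "jog_arm", "body": {
  "steps": [
    [[0, 0, -0.03, 0, 0, 0, 1], [0, 0, -0.035, 0, 0, 0, 1], [0.0336, 0, 0, 0, 0, 0, 1], [0.0336, 0, 0, 0, 0, 0, 1], [0.0336, 0, 0, 0, 0, 0, 1], [0.0336, 0, 0, 0, 0, 0, 1], [0.0336, 0, 0, 0, 0, 0, 1], [0.0336, 0, 0, 0, 0, 0, 1], [0, 0, 0, 0, 0, 0, 1], [0, 0, 0, 0, 0, 0, 1]]
  ]
}}

```text
t: 26.87
ee_pos: [632.5, 260.1, 401.0]
orientation: [3.118, 0.386, -0.002]
ft_force: [-0.3, 0.0, -0.9]
width: 0.7
```

```bash
python3 m.py p8; python3 st.py 631.5,258,140; python3 -c "
from h import *
im=cv2.imread('pics/p8_scene.png');cv2.imwrite('pics/b5z.png',cv2.resize(im[60:210,200:340],None,fx=4,fy=4,interpolation=cv2.INTER_CUBIC)[:600])
im=cv2.imread('pics/p8_top.png');cv2.imwrite('pics/b5t.png',cv2.resize(im[165:285,160:400],None,fx=3.3,fy=3.3,interpolation=cv2.INTER_CUBIC)[:600])"
```

```text
top uv [234.5 227.2] 18 z62 [516.3 164.   62. ] z67 [515.9 163.6  67. ] tri (array([515.6, 163.5,  65.9]), np.float64(0.8374334605875904))
top uv [294.1 244.2] 19 z62 [466.5 -20.9  62. ] z67 [466.3 -20.8  67. ] tri (array([465.8, -21.3,  59.8]), np.float64(1.7361163589946151))
t 26.97 tip [630.5 259.6 219.4] w 0.4 F [ 0.2 -0.4  0.1] q [0.37 0.51 1.49 0.   1.14 1.7 ] toolx yaw 14.14 want 13.83 tilt [-0.002 -0.001 -1.   ]
target tip [631.5 258.  140. ] tool delta mm [ 0.7  1.8 79.4]
```

View pics/b5z.png

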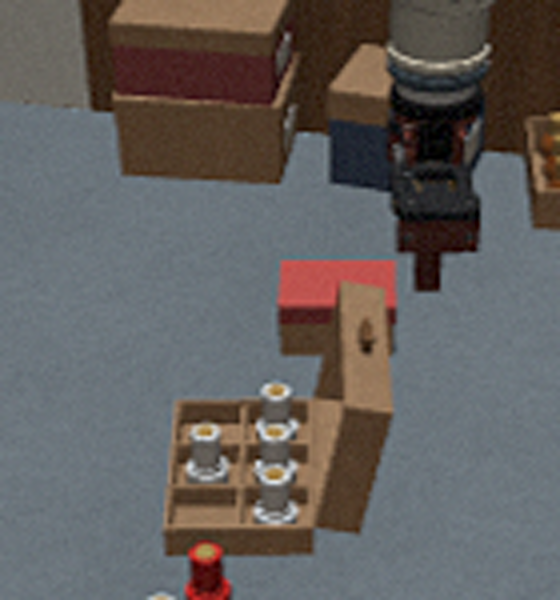

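View pics/b5t.png

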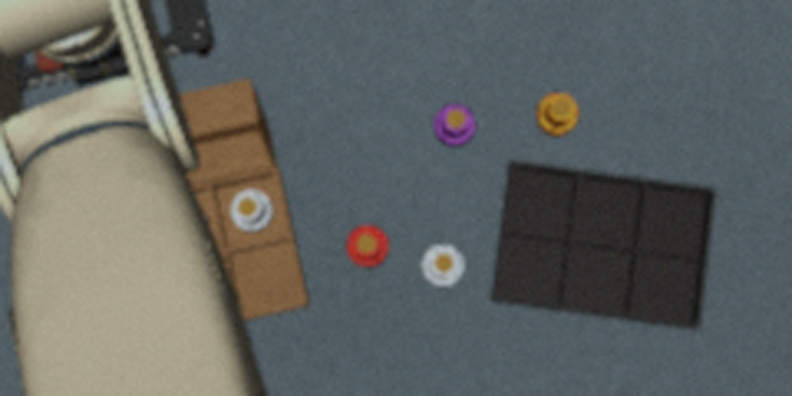

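Call:
{"method": "jog_arm", "body": {
  "steps": [
    [[0, 0.001, 0.03, 0, 0, 0, 1], [0, 0.001, 0.03, 0, 0, 0, 1], [0, 0, 0.02, 0, 0, 0, 1], [0, 0, 0, 0, 0, 0, 1], [-0.008, 0, 0, 0, 0, 0, 1], [-0.008, 0, 0, 0, 0, 0, 1], [-0.004, 0, 0, 0, 0, 0, 1], [-0.003, 0, 0, 0, 0, 0, 1], [-0.003, 0, 0, 0, 0, 0, 1], [-0.003, 0, 0, 0, 0, 0, 1], [0, 0, 0, 0, 0, 0, 1]]
  ]
}}

```text
t: 27.88
ee_pos: [604.5, 251.2, 323.9]
orientation: [-3.117, -0.387, -0.006]
ft_force: [4.6, 2.3, 3.1]
width: 0.6
```

```bash
cat > cv.py <<'E'
from casefit import *
o=ctrl.get_obs(); M=R.from_rotvec(o['orientation']).as_matrix(); tip=o['ee_pos']+M[:,2]*182
p=r.x; h=np.array(rim(p,68,0,32)); e=np.array([np.cos(p[2]),np.sin(p[2])]); n=np.array([-e[1],e[0]])
print('t',o['t'],'rel x',(tip[:2]-h[:2])@e,'rel y',(tip[:2]-h[:2])@n,'z',tip[2],'F',o['ft_force'],'F along -x',o['ft_force'][:2]@e,'th0',round(p[3],3))
E
python3 cv.py
```

```text
t 27.8833 rel x 72.84641886335189 rel y -0.16024916250322668 z 141.85684882400204 F [4.6 2.3 3.1] F along -x 4.957398409981215 th0 1.765
```

```bash
python3 - <<'E'
import numpy as np
u=110
P=lambda t:np.array([-u*np.cos(t)+42*np.sin(t)+10,32+u*np.sin(t)+42*np.cos(t)])
ths=list(np.linspace(1.57,.5,13))+list(np.linspace(.5,.15,11)[1:])+list(np.linspace(.15,-.02,11)[1:])
a=np.array([P(t) for t in ths]); d=np.diff(a,axis=0)
for t,q,x in zip(ths[1:],a[1:],d): print(round(t,3),q.round(1),'dx',round(x[0]/1000,4),'dz(tool)',round(-x[1]/1000,4))
E
```

```text
1.481 [ 41.9 145.3] dx -0.01 dz(tool) -0.0033
1.392 [ 31.7 147.7] dx -0.0102 dz(tool) -0.0024
1.302 [ 21.3 149.2] dx -0.0104 dz(tool) -0.0015
1.213 [ 10.9 149.7] dx -0.0105 dz(tool) -0.0005
1.124 [  0.4 149.4] dx -0.0105 dz(tool) 0.0004
1.035 [-10. 148.] dx -0.0104 dz(tool) 0.0013
0.946 [-20.3 145.8] dx -0.0103 dz(tool) 0.0022
0.857 [-30.3 142.6] dx -0.01 dz(tool) 0.0031
0.768 [-40.  138.6] dx -0.0097 dz(tool) 0.004
0.678 [-49.3 133.7] dx -0.0093 dz(tool) 0.0049
0.589 [-58.1 128. ] dx -0.0088 dz(tool) 0.0057
0.5 [-66.4 121.6] dx -0.0083 dz(tool) 0.0064
0.465 [-69.5 118.9] dx -0.0031 dz(tool) 0.0027
0.43 [-72.5 116. ] dx -0.003 dz(tool) 0.0028
0.395 [-75.4 113.1] dx -0.0029 dz(tool) 0.0029
0.36 [-78.2 110.1] dx -0.0028 dz(tool) 0.003
0.325 [-80.8 106.9] dx -0.0027 dz(tool) 0.0031
0.29 [-83.4 103.7] dx -0.0026 dz(tool) 0.0032
0.255 [-85.8 100.4] dx -0.0025 dz(tool) 0.0033
0.22 [-88.2  97. ] dx -0.0023 dz(tool) 0.0034
0.185 [-90.4  93.5] dx -0.0022 dz(tool) 0.0035
0.15 [-92.5  90. ] dx -0.0021 dz(tool) 0.0036
0.133 [-93.5  88.2] dx -0.001 dz(tool) 0.0018
0.116 [-94.4  86.4] dx -0.0009 dz(tool) 0.0018
0.099 [-95.3  84.7] dx -0.0009 dz(tool) 0.0018
0.082 [-96.2  82.9] dx -0.0009 dz(tool) 0.0018
0.065 [-97.   81.1] dx -0.0008 dz(tool) 0.0018
0.048 [-97.9  79.2] dx -0.0008 dz(tool) 0.0018
0.031 [-98.6  77.4] dx -0.0008 dz(tool) 0.0018
0.014 [-99.4  75.5] dx -0.0008 dz(tool) 0.0019
-0.003 [-100.1   73.7] dx -0.0007 dz(tool) 0.0019
-0.02 [-100.8   71.8] dx -0.0007 dz(tool) 0.0019
```

Call:
{"method": "jog_arm", "body": {
  "steps": [
    [[-0.0053, 0, 0, 0, 0, 0, 1], [-0.0053, 0, 0, 0, 0, 0, 1], [-0.0053, 0, 0, 0, 0, 0, 1], [-0.0053, 0, 0, 0, 0, 0, 1], [-0.005, 0, -0.0017, 0, 0, 0, 1], [-0.005, 0, -0.0017, 0, 0, 0, 1], [-0.0051, 0, -0.0012, 0, 0, 0, 1], [-0.0051, 0, -0.0012, 0, 0, 0, 1], [-0.0052, 0, -0.0008, 0, 0, 0, 1], [-0.0052, 0, -0.0008, 0, 0, 0, 1], [-0.0052, 0, -0.0002, 0, 0, 0, 1], [-0.0052, 0, -0.0002, 0, 0, 0, 1], [-0.0052, 0, 0.0002, 0, 0, 0, 1], [-0.0052, 0, 0.0002, 0, 0, 0, 1], [-0.0052, 0, 0.0007, 0, 0, 0, 1], [-0.0052, 0, 0.0007, 0, 0, 0, 1]]
  ]
}}

```text
t: 29.22
ee_pos: [523.1, 230.5, 328.2]
orientation: [-3.118, -0.387, -0.0]
ft_force: [2.7, 1.0, 0.5]
width: 0.4
```

```bash
python3 cv.py; python3 -c "
from h import *
im=snap('c1','scene');cv2.imwrite('pics/c1z.png',cv2.resize(im[80:210,210:330,::-1],None,fx=4.5,fy=4.5,interpolation=cv2.INTER_CUBIC)[:600])"
```

```text
t 29.2167 rel x -11.772661947449203 rel y -0.8382029555601701 z 146.15607515635983 F [2.7 1.  0.5] F along -x 2.863678987481868 th0 1.765
```

View pics/c1z.png

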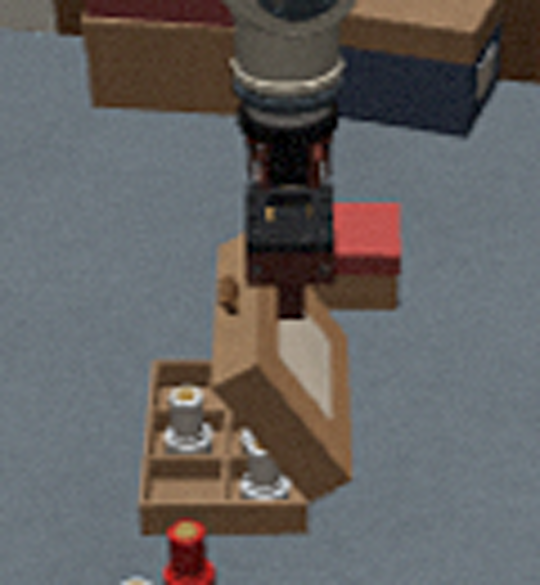

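Call:
{"method": "jog_arm", "body": {
  "steps": [
    [[-0.0052, 0, 0.0011, 0, 0, 0, 1], [-0.0052, 0, 0.0011, 0, 0, 0, 1], [-0.005, 0, 0.0016, 0, 0, 0, 1], [-0.005, 0, 0.0016, 0, 0, 0, 1], [-0.0048, 0, 0.002, 0, 0, 0, 1], [-0.0048, 0, 0.002, 0, 0, 0, 1], [-0.0046, 0, 0.0025, 0, 0, 0, 1], [-0.0046, 0, 0.0025, 0, 0, 0, 1], [-0.0044, 0, 0.0028, 0, 0, 0, 1], [-0.0044, 0, 0.0028, 0, 0, 0, 1], [-0.0041, 0, 0.0032, 0, 0, 0, 1], [-0.0041, 0, 0.0032, 0, 0, 0, 1], [-0.0031, 0, 0.0027, 0, 0, 0, 1], [-0.003, 0, 0.0028, 0, 0, 0, 1], [-0.0029, 0, 0.0029, 0, 0, 0, 1], [-0.0028, 0, 0.003, 0, 0, 0, 1], [-0.0027, 0, 0.0031, 0, 0, 0, 1], [-0.0026, 0, 0.0032, 0, 0, 0, 1]]
  ]
}}

```text
t: 30.77
ee_pos: [452.3, 212.7, 283.8]
orientation: [3.118, 0.387, -0.0]
ft_force: [1.6, 1.1, 1.1]
width: 0.8
```

```bash
python3 cv.py; python3 -c "
from h import *
im=snap('c2','scene');cv2.imwrite('pics/c2z.png',cv2.resize(im[80:210,210:330,::-1],None,fx=4.5,fy=4.5,interpolation=cv2.INTER_CUBIC)[:600])"
```

```text
t 30.7667 rel x -84.86092471569012 rel y -1.222520026272362 z 101.77959615646412 F [1.6 1.1 1.1] F along -x 1.7918880119246068 th0 1.765
```

View pics/c2z.png

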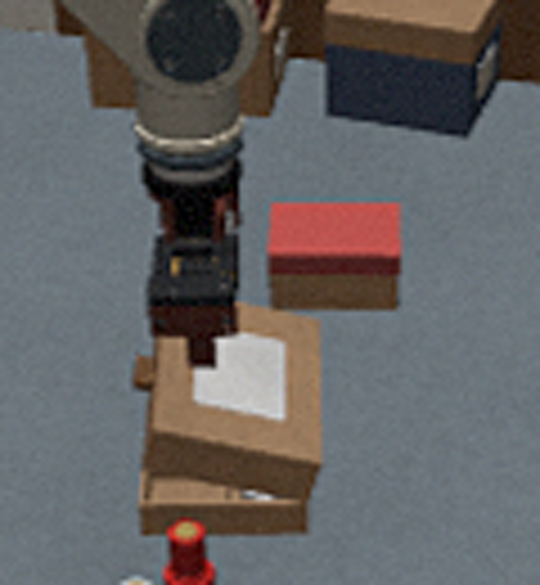

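Call:
{"method": "jog_arm", "body": {
  "steps": [
    [[-0.0025, 0, 0.0033, 0, 0, 0, 1], [-0.0022, 0, 0.003, 0, 0, 0, 1], [-0.0018, 0, 0.0028, 0, 0, 0, 1], [-0.0014, 0, 0.0023, 0, 0, 0, 1], [-0.0012, 0, 0.002, 0, 0, 0, 1], [-0.001, 0, 0.0018, 0, 0, 0, 1], [-0.0009, 0, 0.0018, 0, 0, 0, 1], [-0.0009, 0, 0.0018, 0, 0, 0, 1], [-0.0008, 0, 0.0018, 0, 0, 0, 1], [-0.0008, 0, 0.0018, 0, 0, 0, 1], [-0.0008, 0, 0.0018, 0, 0, 0, 1], [-0.0007, 0, 0.0018, 0, 0, 0, 1], [-0.0006, 0, 0.0015, 0, 0, 0, 1], [0, 0, 0, 0, 0, 0, 1]]
  ]
}}

```text
t: 31.98
ee_pos: [437.3, 208.9, 256.4]
orientation: [3.118, 0.387, -0.001]
ft_force: [0.1, -0.3, -0.6]
width: 0.7
```

```bash
python3 cv.py
```

```text
t 31.9833 rel x -100.36528958245911 rel y -1.3051183557123163 z 74.398604325614 F [ 0.1 -0.3 -0.6] F along -x -0.003271304207259363 th0 1.765
```

Call:
{"method": "jog_arm", "body": {
  "steps": [
    [[0, 0, 0.001, 0, 0, 0, 1], [0, 0, 0.001, 0, 0, 0, 1], [0, 0, 0.001, 0, 0, 0, 1], [0, 0, 0, 0, 0, 0, 1]]
  ]
}}

```text
t: 32.32
ee_pos: [437.4, 209.0, 255.9]
orientation: [3.118, 0.387, -0.0]
ft_force: [-8.1, -3.6, 36.4]
width: 0.4
```

```bash
python3 cv.py
```

```text
t 32.3167 rel x -100.27210988200889 rel y -1.2898241971789857 z 73.9210727528243 F [-8.1 -3.6 36.4] F along -x -8.695419430785675 th0 1.765
```

Call:
{"method": "jog_arm", "body": {
  "steps": [
    [[0, 0, -0.003, 0, 0, 0, 1], [0, 0, -0.015, 0, 0, 0, 1], [0, 0, -0.035, 0, 0, 0, 1], [0, 0, -0.035, 0, 0, 0, 1], [-0.0046, 0.0384, 0, 0, 0, 0, -0.2], [-0.0046, 0.0384, 0, 0, 0, 0, -0.2], [-0.0046, 0.0384, 0, 0, 0, 0, -0.2], [-0.0046, 0.0384, 0, 0, 0, 0, -0.2], [-0.0046, 0.0384, 0, 0, 0, 0, -0.2], [-0.0046, 0.0384, 0, 0, 0, 0, -0.2], [0, 0, 0, 0, 0, 0, -0.2], [0, 0, 0, 0, 0, 0, -0.2], [0, 0, 0, 0, 0, 0, -0.2]]
  ]
}}

```text
t: 33.4
ee_pos: [466.6, -21.1, 341.3]
orientation: [-3.117, -0.385, 0.002]
ft_force: [0.0, 0.1, -0.5]
width: 52.7
```

```bash
python3 m.py p9; python3 st.py 465.8,-21.3,31; python3 -c "
from h import *
im=cv2.imread('pics/p9_scene.png');cv2.imwrite('pics/b6z.png',cv2.resize(im[110:260,200:340],None,fx=4,fy=4,interpolation=cv2.INTER_CUBIC)[:600])
im=cv2.imread('pics/p9_top.png');cv2.imwrite('pics/b6t.png',cv2.resize(im[165:285,160:400],None,fx=3.3,fy=3.3,interpolation=cv2.INTER_CUBIC)[:600])"
```

```text
t 33.5 tip [466.5 -20.1 159.4] w 52.5 F [-0.   0.3 -0.4] q [-0.07  0.29  2.02  0.    0.83  1.25] toolx yaw 14.22 want 13.83 tilt [-0.001  0.    -1.   ]
target tip [465.8 -21.3  31. ] tool delta mm [ -0.9   1.  128.4]
```

View pics/b6z.png

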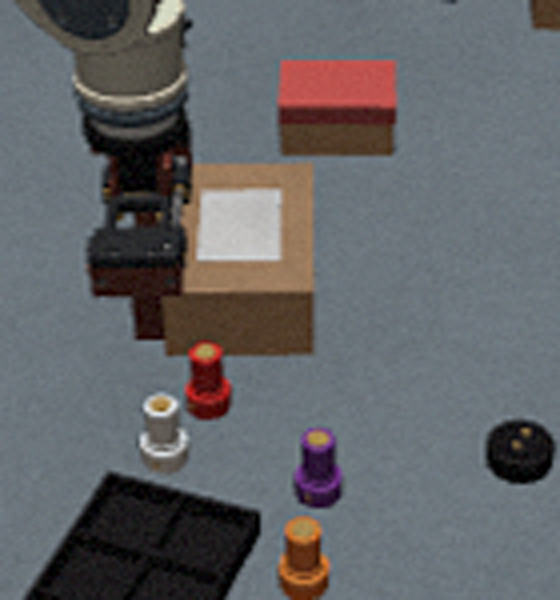

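View pics/b6t.png

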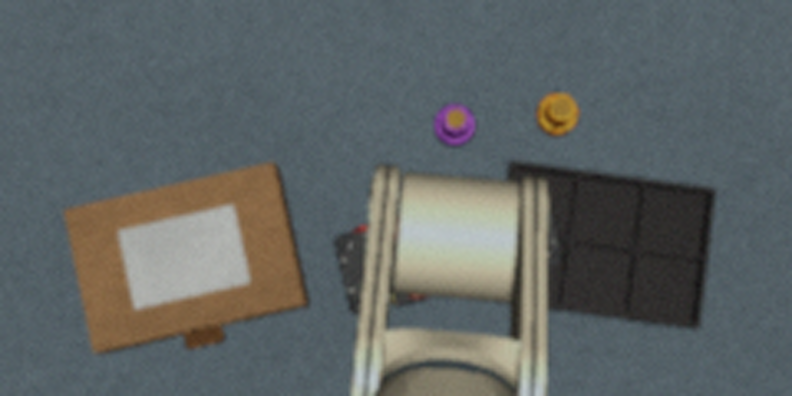

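```bash
python3 - <<'E'
from h import *
print('sample exp',proj('scene',[465.8,-21.3,62]))
C=[plane('top',(160+x/3.3,165+y/3.3),74) for x,y in((65,211),(275,165),(307,303),(95,351))]
C=np.array(C);print(C,C.mean(0), np.linalg.norm(np.diff(C[:,:2],axis=0),axis=1))
C=[plane('scene',(200+x/4,110+y/4),74) for x,y in((313,165),(313,290),(166,292))]
C=np.array(C);print(C,(C[0]+C[2])/2,np.linalg.norm(np.diff(C[:,:2],axis=0),axis=1))
for cam in('scene','top'):
  for d in ctrl.landmark_of('cover_mid',cam): print(cam,d['uv'],d['p'],plane(cam,d['uv'],74))
E
```

```text
sample exp [[239.8 210.4]]
[[507.7 330.6  74. ]
 [553.5 136.7  74. ]
 [425.7 104.1  74. ]
 [379.  298.2  74. ]] [466.4 217.4  74. ] [199.2 131.9 199.6]
[[513.9 324.8  74. ]
 [559.  136.3  74. ]
 [433.3 104.5  74. ]] [473.6 214.7  74. ] [193.8 129.6]
scene [257.9, 165.9] 0.83 [462.6 215.2  74. ]
```

Call:
{"method": "jog_arm", "body": {
  "steps": [
    [[-0.001, 0.001, 0.035, 0, 0, 0, -0.2], [0, 0, 0.035, 0, 0, 0, -0.2], [0, 0, 0.03, 0, 0, 0, -0.2], [0, 0, 0.018, 0, 0, 0, -0.2], [0, 0, 0.007, 0, 0, 0, -0.2], [0, 0, 0.003, 0, 0, 0, -0.2], [0, 0, 0, 0, 0, 0, -0.2], [0, 0, 0, 0, 0, 0, -0.2], [0, 0, 0, 0, 0, 0, 1], [0, 0, 0, 0, 0, 0, 1], [0, 0, 0, 0, 0, 0, 1], [0, 0, 0, 0, 0, 0, 1], [0, 0, 0, 0, 0, 0, 1]]
  ]
}}

```text
t: 34.68
ee_pos: [466.4, -22.5, 214.1]
orientation: [3.118, 0.387, 0.001]
ft_force: [-1.0, 0.4, 5.2]
width: 27.4
```

```bash
python3 st.py 465.8,-21.3,31 468.4,217.9,105
```

```text
t 34.68 tip [466.6 -22.5  32.1] w 27.4 F [-1.   0.4  5.2] q [-0.07  0.53  2.07  0.    0.54  1.25] toolx yaw 14.14 want 13.83 tilt [ 0.001 -0.    -1.   ]
target tip [465.8 -21.3  31. ] tool delta mm [-0.5 -1.3  1.1]
target tip [468.4 217.9 105. ] tool delta mm [  60.5 -232.6  -72.9]
```

Call:
{"method": "jog_arm", "body": {
  "steps": [
    [[0, 0, -0.025, 0, 0, 0, 1], [0, 0, -0.035, 0, 0, 0, 1], [0, 0, -0.035, 0, 0, 0, 1], [0, 0, -0.035, 0, 0, 0, 1], [0.0101, -0.0388, 0, 0, 0, 0, 1], [0.0101, -0.0388, 0, 0, 0, 0, 1], [0.0101, -0.0388, 0, 0, 0, 0, 1], [0.0101, -0.0388, 0, 0, 0, 0, 1], [0.0101, -0.0388, 0, 0, 0, 0, 1], [0.0101, -0.0388, 0, 0, 0, 0, 1], [0, 0, 0, 0, 0, 0, 1], [0, 0, 0, 0, 0, 0, 1], [0, 0, 0, 0, 0, 0, 1], [0, 0, 0, 0, 0, 0, 1]]
  ]
}}

```text
t: 35.85
ee_pos: [467.9, 217.1, 343.3]
orientation: [3.117, 0.385, -0.001]
ft_force: [0.5, 0.9, -1.0]
width: 27.5
```

```bash
python3 st.py 468.4,217.9,106
```

```text
t 35.85 tip [467.8 217.  161.3] w 27.5 F [ 0.5  0.9 -1. ] q [ 0.41  0.35  1.92 -0.    0.88  1.74] toolx yaw 14.08 want 13.83 tilt [-0.001 -0.001 -1.   ]
target tip [468.4 217.9 106. ] tool delta mm [ 0.9 -0.7 55.3]
```

Call:
{"method": "jog_arm", "body": {
  "steps": [
    [[0, -0.001, 0.02, 0, 0, 0, 1], [0, 0, 0.015, 0, 0, 0, 1], [0, 0, 0.01, 0, 0, 0, 1], [0, 0, 0.005, 0, 0, 0, 1], [0, 0, 0.002, 0, 0, 0, 1], [0, 0, 0.001, 0, 0, 0, 1], [0, 0, 0, 0, 0, 0, 1], [0, 0, 0, 0, 0, 0, 1]]
  ]
}}

```text
t: 36.52
ee_pos: [468.2, 219.1, 291.1]
orientation: [-3.117, -0.386, -0.001]
ft_force: [-0.4, -0.6, -0.1]
width: 27.6
```

```bash
python3 st.py 468.4,217.9,106
```

```text
t 36.52 tip [468.3 219.2 109.1] w 27.6 F [-0.4 -0.6 -0.1] q [ 0.41  0.44  1.94 -0.    0.76  1.74] toolx yaw 14.13 want 13.83 tilt [ 0.001  0.    -1.   ]
target tip [468.4 217.9 106. ] tool delta mm [-0.2  1.2  3.1]
```

Call:
{"method": "jog_arm", "body": {
  "steps": [
    [[0, 0.0008, 0.001, 0, 0, 0, 1], [0, 0, 0.001, 0, 0, 0, 1], [0, 0, 0.001, 0, 0, 0, 1], [0, 0, 0, 0, 0, 0, 1], [0, 0, 0, 0, 0, 0, 1]]
  ]
}}

```text
t: 36.93
ee_pos: [468.2, 218.4, 288.1]
orientation: [-3.118, -0.387, -0.001]
ft_force: [-2.1, -0.6, 5.1]
width: 27.4
```

```bash
python3 st.py 468.4,217.9,106
```

```text
t 36.93 tip [468.3 218.5 106.1] w 27.4 F [-2.1 -0.6  5.1] q [ 0.41  0.44  1.94 -0.    0.76  1.74] toolx yaw 14.15 want 13.83 tilt [ 0.001  0.    -1.   ]
target tip [468.4 217.9 106. ] tool delta mm [-0.1  0.6  0.1]
```

Call:
{"method": "jog_arm", "body": {
  "steps": [
    [[0, 0, 0, 0, 0, 0, -0.3], [0, 0, 0, 0, 0, 0, -0.3], [0, 0, 0, 0, 0, 0, -0.3], [0, 0, 0, 0, 0, 0, -0.3], [0, 0, 0, 0, 0, 0, -0.3], [0, 0, -0.01, 0, 0, 0, -0.3], [0, 0, -0.025, 0, 0, 0, -0.3], [0, 0, -0.035, 0, 0, 0, -0.3], [0, 0, -0.035, 0, 0, 0, -0.3], [0, 0.038, 0, 0, 0, 0, -0.3], [0, 0.038, 0, 0, 0, 0, -0.3], [0, 0.038, 0, 0, 0, 0, -0.3], [0, 0.038, 0, 0, 0, 0, -0.3], [0, 0.038, 0, 0, 0, 0, -0.3], [0, 0.038, 0, 0, 0, 0, -0.3], [0, 0.038, 0, 0, 0, 0, -0.3], [0, 0.038, 0, 0, 0, 0, -0.3], [0, 0, 0, 0, 0, 0, -0.3], [0, 0, 0, 0, 0, 0, -0.3]]
  ]
}}

```text
t: 38.52
ee_pos: [542.4, -78.1, 393.1]
orientation: [3.118, 0.381, 0.001]
ft_force: [-0.1, 0.7, -0.4]
width: 57.0
```

```bash
python3 m.py pa; python3 st.py; python3 -c "
from h import *
im=cv2.imread('pics/pa_scene.png');cv2.imwrite('pics/b7z.png',cv2.resize(im[110:260,200:340],None,fx=4,fy=4,interpolation=cv2.INTER_CUBIC)[:600])
im=cv2.imread('pics/pa_top.png');cv2.imwrite('pics/b7t.png',cv2.resize(im[165:285,160:400],None,fx=3.3,fy=3.3,interpolation=cv2.INTER_CUBIC)[:600])"
```

```text
top uv [212.8 241.5] 18 z62 [471.2 229.8  62. ] z67 [471.  229.1  67. ] tri (array([ 498.1,  297.8, -429.6]), np.float64(8.794628598617722))
t 38.62 tip [541.9 -75.9 210.8] w 57.0 F [-0.4  0.   0.6] q [-0.16  0.32  1.81  0.    1.    1.16] toolx yaw 14.12 want 13.83 tilt [-0.  0. -1.]
```

View pics/b7z.png

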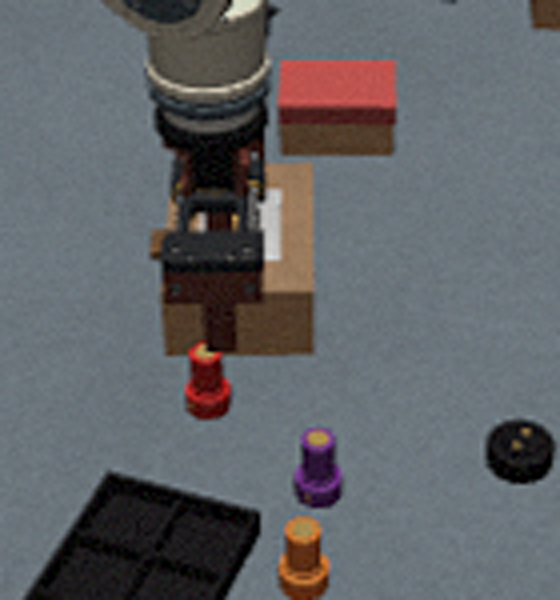

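View pics/b7t.png

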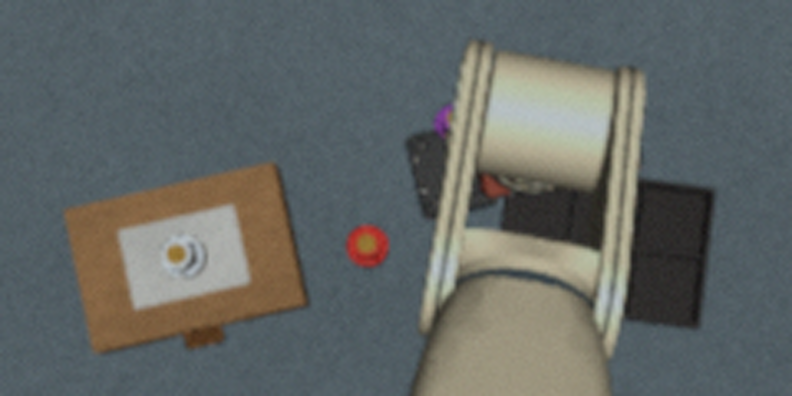

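Call:
{"method": "jog_arm", "body": {
  "steps": [
    [[-0.02, 0.035, 0, 0, 0, 0, -0.3], [-0.02, 0.035, 0, 0, 0, 0, -0.3], [-0.02, 0.035, 0, 0, 0, 0, -0.3], [-0.02, 0.035, 0, 0, 0, 0, -0.3], [-0.01, 0.035, 0, 0, 0, 0, -0.3], [0, 0.03, 0, 0, 0, 0, -0.3], [0, 0, 0, 0, 0, 0, -0.3], [0, 0, 0, 0, 0, 0, -0.3]]
  ]
}}

```text
t: 39.28
ee_pos: [505.4, -296.8, 392.6]
orientation: [-3.117, -0.386, 0.0]
ft_force: [-0.2, 0.1, -0.7]
width: 56.8
```

```bash
python3 st.py; python3 -c "
from h import *
im=snap('f_s','scene');cv2.imwrite('pics/b8z.png',cv2.resize(im[110:310,180:350,::-1],None,fx=3,fy=3,interpolation=cv2.INTER_CUBIC)[:600])
print(plane('top',(212.8,241.5),136), proj('scene',[468.4,217.9,136]))
for th,z in(('socket',0),('plug',0),('carton',0)):
  for d in ctrl.landmark_of(th,'scene')[:1]: print(th,plane('scene',d['uv'],z),d['p'])
for d in ctrl.landmark_of('sample','scene')[:3]: print('s',d['uv'],plane('scene',d['uv'],74),d['p'])
"
```

```text
t 39.28 tip [ 505.4 -296.7  210.6] w 56.8 F [-0.2  0.1 -0.7] q [-0.55  0.38  1.73  0.    1.03  0.77] toolx yaw 14.12 want 13.83 tilt [-0.  0. -1.]
[467.8 219.7 136. ] [[259.  151.7]]
socket [754.7  21.9  -0. ] 0.48
plug [ 525.5 -511.5    0. ] 0.6
carton [500.6 494.    0. ] 0.72
s [252.5, 213.1] [514.5 -36.8  74. ] 0.71
s [255.5, 165.6] [453.4 215.   74. ] 0.64
s [240.7, 163.7] [396.2 214.2  74. ] 0.24
```

View pics/b8z.png

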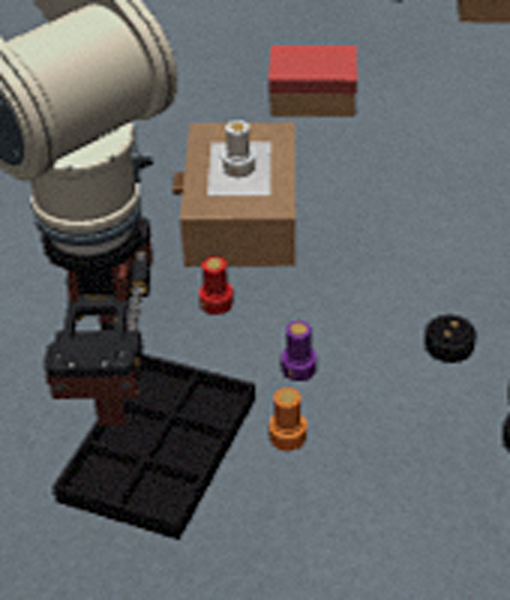

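The sample's top is at pixel (259,152), where I predicted it, and it stands upright at (468,219), about 2 mm from the middle of the cover. The cover is closed, and the socket, plug and carton have not moved. I'm handing the job in.

```bash
python3 -c "
from workcell import ctrl
print(ctrl.close_job())"
```

```text
the job is handed in; nothing more can be done
None
```

The job is done and handed in at about 39 s. All four lampholders from the tray stand upright in the case: three in the far row and one in the near-middle cell. I then pushed the cover shut from behind, slowing over the last part, and stood the sample on top.

**Last checks**
- **Holders:** the three far-row ones measured within about 2 mm of their cell centres. I only checked the near-middle one by eye, where it stood upright in its cell.
- **Cover:** it stopped at a height of 73.9 mm (74 mm expected). The force reached 36 N as it hit the stop, which is firmer than I meant. Both cameras show it fully closed.
- **Sample:** it stands upright at about (468, 219), some 2 mm from the middle of the cover. The network's own reading of the sample was off by about 15 mm, so I relied on the measured pixel positions instead.
- **Bystanders:** the pictures show the socket, plug, carton and look-alikes where they were. The network's readings of their positions varied by up to about 20 mm between looks, within its usual error.

The tray was knocked about 35 mm aside while the arm was away from it. By then it was already empty, so I left it there.

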